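# Batch-mark the cartons at the marking station

### The job

Mark the pale cartons that stand on the left of the bench (two or three of them): lay each one squarely on a rubber pad of its own on the marking station, its long side along the row of pads, and click the dial round to position 6, the red mark. Then, with the fingers off the cartons, press the yellow pedal down to its stop for about half a second and let it spring back up. Finally lay all the marked cartons flat in the green tray, leave the dial on 6, and do not disturb the blue cup, orange reel or brown carton.

Things in the scene. Friction and masses are not known exactly. Their poses are not given: they have to be found in the camera images.
- carton_a_mid (a point): centre (17.5 mm above its underside) of a pale, almost white carton with a brown tape stripe on top, 60 mm (its x) by 85 mm (its y) by 35 mm high (its z), 0.08 to 0.17 kg, stiff; it lies flat at the start with its y axis roughly along world y (up to 0.3 rad off). Three such cartons look the same; only two or three are there in a run
- carton_b_mid (a point): centre (17.5 mm above its underside) of a pale, almost white carton with a brown tape stripe on top, 60 mm (its x) by 85 mm (its y) by 35 mm high (its z), 0.08 to 0.17 kg, stiff; it lies flat at the start with its y axis roughly along world y (up to 0.3 rad off). Three such cartons look the same; only two or three are there in a run
- carton_c_mid (a point): centre (17.5 mm above its underside) of a pale, almost white carton with a brown tape stripe on top, 60 mm (its x) by 85 mm (its y) by 35 mm high (its z), 0.08 to 0.17 kg, stiff; it lies flat at the start with its y axis roughly along world y (up to 0.3 rad off). Three such cartons look the same; only two or three are there in a run
- pad_2 (a point): centre of the upper face of the middle one of three dark rubber pads (62 mm along x, 87 mm along y), 8 mm above the worktop; x points away from the robot. Behind the row, at +x from the pad centres: a steel lip 5 mm high at 36 to 40 mm; a marking bar, top 43 mm above the worktop, front at 64 mm when at rest; a 44 mm high blue housing, ending at 98 mm
- pad_1 (a point): centre of the upper face of the pad at the +y (left) end of the row, 95 mm from pad_2; otherwise the same as pad_2
- pad_3 (a point): centre of the upper face of the pad at the -y (right) end of the row, 95 mm from pad_2; otherwise the same as pad_2
- dial (a joint): angle of the dial, rad: 0 at its first stop, growing CLOCKWISE seen from above, up to 5.236 at position 10 (stop). It clicks into a spring detent every 0.5236 rad (30 degrees); position n is n x 0.5236, and it snaps to the nearest position when let go. It starts at or near position 0, 1 or 2. Position 6 (3.142 rad) has the one broad red mark, half a turn from the long white mark of position 0. It takes about 0.07 N m to turn it over a click
- dial_grip (a point): on the dial's axis, at the middle of its grip: a grey bar 44 mm long, 13 mm wide and 18 mm high (this point is 9 mm below its top, 49 mm above the worktop), on a disc of 46 mm diameter, on a grey box 84x84x32 mm. The bar lies along this point's x axis and turns with the dial; the end with the white line (its -x end) is the pointer; take the bar across its 13 mm width
- dial_pointer (a point): point at the pointer end of the dial's bar, 20 mm from the axis
- pedal (a joint): angle of the pedal, rad: 0 up (spring), 0.30 fully down at its stop. Pressing at pedal_tread takes about 5 N to start and 13 N at the stop; it springs back when let go. As it goes down, the marking bar slides 24 mm towards the pads and stops 10 mm short of a well placed carton
- pedal_tread (a point): middle of the place to press, on the top face of the yellow ribbed tread (64 mm wide along y, 88 mm long). It moves with the tread: 45 mm above the worktop when up, 25 mm when fully down; hinged 66 mm behind it (+x side), on a dark steel foot 110x84 mm. Press it straight down with closed fingers
- tray_floor (a point): centre of the inner floor (3 mm above the worktop) of the green outgoing tray, inside 300 mm along its x (roughly along world x, away from the robot) by 90 mm along its y, with a rim 12 mm above the worktop. Three cartons fit in a row, long side along the tray's x, about 95 mm apart
- spool: bystander, to be left where it is: orange reel of tape, 62 mm across, 32 mm high, standing flat; origin at its underside
- cup: bystander, to be left where it is: blue plastic cup, 66 mm across, 82 mm high; origin at its underside
- brown_carton: bystander, to be left where it is: brown carton 68x120x40 mm, NOT one of the pale cartons of the job; origin at its underside
There are look-alikes about, which are no part of the job. What is shaped like the part that bears carton_a_mid but pink is not meant.

How it is judged (in metres and radians):
On the way, in this order (a step that is already met when the one before it is completed fails the run):
1. every pale carton lies squarely on a pad (within 15 mm and 0.2 rad) and the dial is in position 6, pedal up and cartons let go ((horizontal distance between carton_a_mid and pad_1 below 0.015 m or horizontal distance between carton_a_mid and pad_2 below 0.015 m or horizontal distance between carton_a_mid and pad_3 below 0.015 m) and angle between the y axis of each of carton_a_mid, carton_b_mid, carton_c_mid and the y axis of pad_2, either way round below 0.2 rad and angle between each of carton_a_mid, carton_b_mid, carton_c_mid's own z axis and vertical below 0.1 rad and z of each of carton_a_mid, carton_b_mid, carton_c_mid in the frame of pad_2 below 0.022 m and (horizontal distance between carton_b_mid and pad_1 below 0.015 m or horizontal distance between carton_b_mid and pad_2 below 0.015 m or horizontal distance between carton_b_mid and pad_3 below 0.015 m) and (horizontal distance between carton_c_mid and pad_1 below 0.015 m or horizontal distance between carton_c_mid and pad_2 below 0.015 m or horizontal distance between carton_c_mid and pad_3 below 0.015 m) and value of joint dial between 2.93215 and 3.35103 rad and value of joint pedal below 0.03 rad and contact force between the fingers and carton_a below 0.1 N and contact force between the fingers and carton_b below 0.1 N and contact force between the fingers and carton_c below 0.1 N), for 0.2 s.
2. the pedal is pressed to its stop (over 0.27 rad) while the cartons lie on the pads and the dial is at 6 ((horizontal distance between carton_a_mid and pad_1 below 0.015 m or horizontal distance between carton_a_mid and pad_2 below 0.015 m or horizontal distance between carton_a_mid and pad_3 below 0.015 m) and angle between the y axis of each of carton_a_mid, carton_b_mid, carton_c_mid and the y axis of pad_2, either way round below 0.2 rad and angle between each of carton_a_mid, carton_b_mid, carton_c_mid's own z axis and vertical below 0.1 rad and z of each of carton_a_mid, carton_b_mid, carton_c_mid in the frame of pad_2 below 0.022 m and (horizontal distance between carton_b_mid and pad_1 below 0.015 m or horizontal distance between carton_b_mid and pad_2 below 0.015 m or horizontal distance between carton_b_mid and pad_3 below 0.015 m) and (horizontal distance between carton_c_mid and pad_1 below 0.015 m or horizontal distance between carton_c_mid and pad_2 below 0.015 m or horizontal distance between carton_c_mid and pad_3 below 0.015 m) and value of joint dial between 2.93215 and 3.35103 rad and value of joint pedal above 0.27 rad), for 0.2 s.
3. the pedal is back up (value of joint pedal below 0.03 rad), for 0.1 s.
At the end, for the whole second after the job is handed in: every pale carton lies flat on the floor of the green tray (centre within 118 mm of the tray's centre along it and 22 mm across it, tilt under 0.1 rad), the dial is in position 6 (within 0.4 of a click) and the pedal is up (x of carton_a_mid in the frame of tray_floor between -0.118 and 0.118 m and y of carton_a_mid in the frame of tray_floor between -0.022 and 0.022 m and z of each of carton_a_mid, carton_b_mid, carton_c_mid in the frame of tray_floor below 0.023 m and angle between each of carton_a_mid, carton_b_mid, carton_c_mid's own z axis and vertical below 0.1 rad and x of carton_b_mid in the frame of tray_floor between -0.118 and 0.118 m and y of carton_b_mid in the frame of tray_floor between -0.022 and 0.022 m and x of carton_c_mid in the frame of tray_floor between -0.118 and 0.118 m and y of carton_c_mid in the frame of tray_floor between -0.022 and 0.022 m and value of joint dial between 2.93215 and 3.35103 rad and value of joint pedal below 0.03 rad); the robot touches nothing.
It fails at once if the spool is moved by more than 40 mm or knocked over (distance of spool from where it was at the start of the episode above 0.04 m or angle between spool's own z axis and vertical above 0.6 rad).
It fails at once if the cup is moved by more than 40 mm or knocked over (distance of cup from where it was at the start of the episode above 0.04 m or angle between cup's own z axis and vertical above 0.6 rad).
It fails at once if the brown carton is moved by more than 40 mm or knocked over (distance of brown_carton from where it was at the start of the episode above 0.04 m or angle between brown_carton's own z axis and vertical above 0.6 rad).
Of carton_a, carton_b, carton_c only 2 to 3 are there at a start; the rules pass over those that are not, and their reading is None.
At some moment in a run one of carton_a, carton_b, carton_c may be knocked a few centimetres aside while the robot is not near it.
Once in a run the grip may slacken for a moment while it holds something.
It also fails if it takes over 210 s, if anything falls off the work surface, if the arm or the gripper's body presses on something with over 40 N, if the wrist force passes 120 N, or if a joint passes its speed limit or range.

### The arm

A 6-joint arm with a two-finger parallel gripper is mounted at the origin on a cart in front of the work surface, level with it; the furniture and walls round the work are solid. World frame = base frame: x ahead of the robot, y to its left, z up, the work surface at z = 0. Lengths are in m, angles in degrees, forces in N, time in s.
With the tool pointing down it reaches from about 0.4 to 0.825 m from the base axis. Payload 7 kg.
Tool frame: the origin (TCP) lies midway between the tips of the shut fingers; the grasp point (between the pads) lies 19 mm behind it (r.grip_point_offset is the z of the grasp point in the tool frame, in m); z points along the fingers, y is the line along which they close (so a half turn about z gives the same grasp; the last joint's range is limited). The gripper opens to 88 mm and grips with 3 to 60 N. Pads are 19 mm wide; open, the fingers measure 130 mm over their backs; the gripper's body (78 mm by 193 mm) begins 47 mm behind the grasp point.
Start: joints at [-50.758, 20.546, 0.682, 0, -70.136, -16.507], TCP at [0.261, -0.623, 0.227] pointing down, gripper open.
Joint ranges: [-176.03, 176.03], [-82.01, 121.73], [-58.28, 71.71], [-173.87, 95.51], [-174.79, -0.11], [-173.66, 173.66]. Speed limits (degrees/s): [136.94, 136.94, 172.46, 180, 180, 180].

### API

Orientations are given as [roll, pitch, yaw] about the fixed x, y, z axes, in that order (R = Rz(yaw) Ry(pitch) Rx(roll)).
In Python, from plant import r, viewer, recognise, outline_of, pinpoint gives the robot as it stands.
- The arm moves only by the tool move_arm, never from a script. Its argument "targets" is a list of rows, each a list of 2 entries, a list of its own where there are three numbers: the shift along the tool's x, y, z in cm, then the turn, a rotation vector about the tool's x, y, z in rad. A call has 1 to 5 rows; each row is the pose to reach, as a shift and turn from the pose commanded when the call began, along the tool's axes at that moment; what a row does not reach only later rows make up. A row lasts 1/8 s, in which the tool goes at most 62.5 mm and 10.7 degrees, less where a joint would pass 70% of its speed; a pose out of reach is approached as far as the arm can. A call with a gripper value outside its range is refused whole. "jaw" is the finger opening in cm, from 0 to 8.76, set as the call begins (left out, the last holds). The fingers move at their own pace and stop on an object; "squeeze" is the grip in N (left out, the last holds). Time passes only in rows, so rows that repeat a pose let the fingers close. It gives the time, the measured TCP pose, the force, the opening and the grip force at its end, in the units of the state.
- r.get_state(): the state, without advancing time (a new reading comes with each control period).
- viewer.capture(name): name is "side" or "top" or "wrist"; returns a dict with "image" (480x640x3 uint8, blue, green, red), "intrinsics" (3x3 intrinsics, pixels), "camera_from_world" (4x4, takes a point from world to camera coordinates). Camera axes: x right, y up, looking along -z (the intrinsics and any distortion apply to the point x, -y, -z); pixel columns grow to the right and rows downward; lengths in m; the calibration is good to about 2 mm. A picture is of the moment at which its call begins. There is no depth.
- r.close_job(): hands the job in; it is judged then, once.
Trained networks look in the newest picture that a camera, given by its name, has taken for a name from the list of things; names that differ only in an ending like _2 or _b are one class to them, and where a whole thing is asked for, a point or a joint stands for the part that bears it (a point fixed in the world has none). Each returns a list of dicts, best first, with "score" (0 to 1); they miss things now and then, are a little off and sometimes report something else, mostly with a low value. They report only what shows in the picture. A call takes as long as a camera call. They do not tell look-alikes from the thing itself.
- recognise(label, camera): "box" ([left, top, right, bottom] in pixels, round what is visible of it).
- outline_of(label, camera): "mask" (480x640 bool, what is visible of it) and "box" ([left, top, right, bottom] in pixels, round what is visible of it).
- pinpoint(label, camera): "location" ([row, column] in pixels: a listed point, or the origin of a listed thing).
The state is a dict: "time_s": time; "joints": joint angles; "qd": joint speeds; "joint_torque": joint torques, N m; "tcp_pos": TCP position; "eef_rot": TCP orientation; "contact_force": force on the tool from outside, world axes, zero at the start; "moment": the same for the moment, N m; "gripper_width": finger opening in m; "gripper_force": force on a finger pad.
Only numpy, scipy, OpenCV 4.12 (cv2) and the standard library are available. Lean on these libraries where they do the work, as an engineer would, in place of code of your own. Each camera call takes 0.05 s, during which the arm holds its last target. There are 200 camera calls.

## Working session

There is one attempt and no reset: what is moved stays moved. The work goes in short steps, Python scripts to look and compute and a tool call to move; the robot and the scene stay as the last step left them, time stands still between calls to the robot, and variables do not carry over. Pictures are saved under pics/ and viewed, at most 14 in all, crops included, and the job is handed in when it is done.

Besides the shell and the picture viewer there is one more tool, called after "Request:" as name([rows], argument=value, ...), one row to a line, values as JSON. move_arm: Moves the arm, as the interface text tells. Its arguments: {"type":"object","properties":{"targets":{"type":"array","items":{"type":"array"}},"jaw":{"type":"number"},"squeeze":{"type":"number"}},"required":["targets"]}

```bash
mkdir -p pics; ls; cat > h.py <<'E'
import numpy as np, cv2
from plant import r, viewer, recognise, outline_of, pinpoint
from scipy.spatial.transform import Rotation as R
def ray(c,px):
    K=np.array(c["intrinsics"]);T=np.array(c["camera_from_world"])
    u,v=px; d=np.linalg.solve(K,[u,v,1.]); d=np.array([d[0],-d[1],-d[2]])
    return -T[:3,:3].T@T[:3,3], T[:3,:3].T@d
def at(c,px,z):
    o,d=ray(c,px); return o+d*(z-o[2])/d[2]
def proj(c,p):
    K=np.array(c["intrinsics"]);T=np.array(c["camera_from_world"])
    q=T[:3,:3]@np.array(p)+T[:3,3]; q=K@[q[0],-q[1],-q[2]]; return q[:2]/q[2]
def st():
    s=r.get_state(); return s
E
python3 - <<'E'
from h import *
s=st(); print({k:s[k] for k in("time_s","tcp_pos","eef_rot","contact_force","gripper_width")})
for n in("top","side"):
    c=viewer.capture(n); cv2.imwrite(f"pics/{n}0.png",c["image"]); print(n,np.round(np.array(c["intrinsics"]),1).tolist(),ray(c,(320,240)))
    H=dict(carton_a_mid=.0175,pad_2=.008,dial_grip=.049,dial_pointer=.049,pedal_tread=.045,tray_floor=.003,spool=0,cup=0,brown_carton=0)
    for k,z in H.items():
        print(k,[(round(p["score"],2),np.round(p["location"]).tolist(),np.round(at(c,p["location"][::-1],z),3)[:2].tolist()) for p in pinpoint(k,n)])
E
```

```text
pics
{'time_s': 0.0, 'tcp_pos': array([ 0.26069629, -0.62212772,  0.22564538]), 'eef_rot': array([ 1.79909024e+02, -7.20872365e-03, -1.57269702e+02]), 'contact_force': array([-0.34523142,  0.23555531,  0.3468143 ]), 'gripper_width': 0.08753998829166658}
top [[600.4, 0.0, 317.0], [0.0, 600.4, 237.3], [0.0, 0.0, 1.0]] (array([0.27956386, 0.25695469, 1.76875218]), array([ 0.15611763, -0.00507811, -0.98774841]))
carton_a_mid [(0.82, [299.0, 164.0], [0.37, 0.697]), (0.71, [224.0, 295.0], [0.603, 0.324]), (0.56, [291.0, 221.0], [0.397, 0.531])]
pad_2 [(0.9, [227.0, 408.0], [0.604, -0.013]), (0.88, [226.0, 381.0], [0.604, 0.067]), (0.71, [228.0, 346.0], [0.596, 0.172])]
dial_grip [(0.51, [275.0, 404.0], [0.457, 0.003])]
dial_pointer [(0.58, [282.0, 406.0], [0.437, -0.002])]
pedal_tread [(0.79, [282.0, 356.0], [0.434, 0.142])]
tray_floor [(0.7, [281.0, 354.0], [0.439, 0.143]), (0.64, [237.0, 459.0], [0.579, -0.168])]
spool [(0.91, [288.0, 319.0], [0.417, 0.246])]
cup [(0.87, [180.0, 406.0], [0.75, -0.009])]
brown_carton [(0.91, [292.0, 223.0], [0.396, 0.528]), (0.47, [216.0, 294.0], [0.63, 0
[... 162 characters left out ...]
3]))
carton_a_mid [(0.94, [279.0, 308.0], [0.605, 0.336]), (0.61, [393.0, 442.0], [0.367, 0.693])]
pad_2 [(0.95, [232.0, 317.0], [0.594, 0.065]), (0.87, [249.0, 315.0], [0.595, 0.169]), (0.69, [209.0, 373.0], [0.427, -0.113]), (0.56, [222.0, 316.0], [0.6, -0.01])]
dial_grip [(0.75, [212.0, 364.0], [0.462, 0.015])]
dial_pointer [(0.54, [213.0, 374.0], [0.434, 0.018])]
pedal_tread [(0.66, [233.0, 375.0], [0.438, 0.147]), (0.46, [268.0, 386.0], [0.427, 0.336]), (0.16, [234.0, 319.0], [0.586, 0.151])]
tray_floor [(0.92, [202.0, 328.0], [0.568, -0.18])]
spool [(0.69, [270.0, 387.0], [0.416, 0.263])]
cup [(0.67, [225.0, 266.0], [0.75, -0.004])]
brown_carton [(0.93, [336.0, 412.0], [0.392, 0.524])]
```

```bash
python3 - <<'E'
import cv2
a=cv2.imread("pics/top0.png"); cv2.imwrite("pics/t0c.png",cv2.resize(a[130:350,110:510],None,fx=2,fy=2,interpolation=cv2.INTER_CUBIC))
E
```

```text
(no output)
```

View pics/t0c.png

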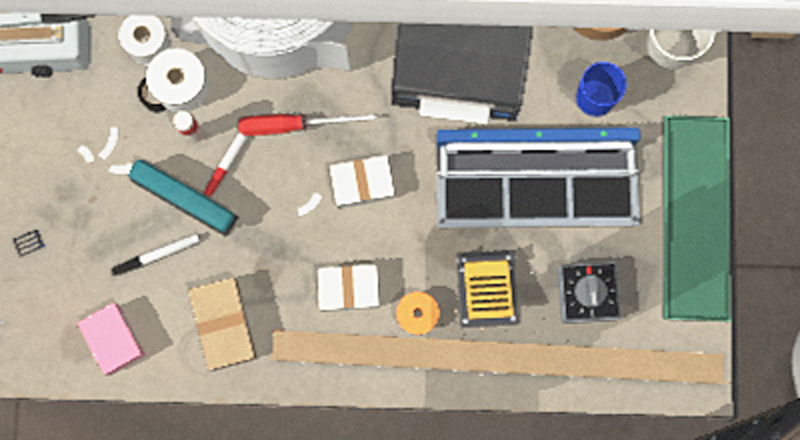

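View pics/side0.png

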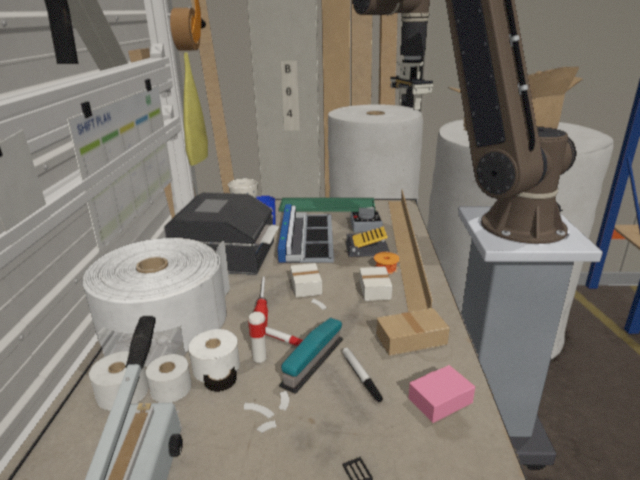

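Two pale cartons show at full-frame px (291,220) and (284,273). The pink box at (165,300) is the look-alike, and the brown carton is at (221,291). The dial's red mark points +x. I'll measure the poses from the top view.

```bash
cat >> h.py <<'E'
def rect(c,mask,z):
    "pose of a rectangular top face at height z: centre, sizes, yaw of long side"
    v,u=np.nonzero(mask); p=np.array([at(c,(a,b),z)[:2] for a,b in zip(u,v)])
    (cx,cy),(w,h),a=cv2.minAreaRect((p*1000).astype(np.float32))
    if w>h: w,h,a=h,w,a-90
    a=(a+90)%180-90
    return np.round([cx,cy,w,h,a],1)   # a: long side direction from world y (ccw +)
def pale(c,lo=185):
    hsv=cv2.cvtColor(c["image"],cv2.COLOR_BGR2HSV); return (hsv[...,2]>lo)&(hsv[...,1]<40)
def go(p,yaw,s=None):
    s=s or st(); R0=R.from_euler("xyz",s["eef_rot"],degrees=True); R1=R.from_euler("xyz",[180,0,yaw],degrees=True)
    print("rel cm",np.round(R0.inv().apply(np.array(p)-s["tcp_pos"])*100,2),"rv",np.round((R0.inv()*R1).as_rotvec(),3))
E
python3 - <<'E'
from h import *
c=viewer.capture("top")
for o in outline_of("carton_a_mid","top"): print(round(o["score"],2),np.round(o["box"]),rect(c,o["mask"],.035))
m=pale(c).astype(np.uint8); n,l,s,ce=cv2.connectedComponentsWithStats(cv2.morphologyEx(m,cv2.MORPH_CLOSE,np.ones((7,7))))
for i in range(1,n):
    if 240<ce[i][0]<320 and 200<ce[i][1]<300 and s[i][4]>100: print(ce[i],s[i][4],rect(c,l==i,.035))
for k,z in dict(tray_floor=.003,pedal_tread=.045,dial_grip=.0,pad_2=.008).items():
  for o in outline_of(k,"top"): print(k,round(o["score"],2),np.round(o["box"]),rect(c,o["mask"],z))
go([.6,.325,.2],-90)
E
```

```text
0.86 [148. 282. 183. 318.] [369.3 687.1  68.4  90.5 -59.8]
0.79 [278. 206. 307. 233.] [609.  334.6  66.   85.6  11.8]
tray_floor 0.58 [443. 190. 473. 292.] [ 575.4 -163.9  102.6  309.1   89.7]
pedal_tread 0.82 [342. 258. 366. 287.] [458.7 146.3  66.   86.8 -88.4]
dial_grip 0.74 [396. 269. 414. 286.] [458.5  -7.6  44.4  47.7 -89.7]
pad_2 0.58 [331. 195. 432. 247.] [627.7  72.4 150.3 303.5   2.5]
rel cm [-67.9   74.29   2.66] rv [-0.    -0.    -1.174]
```

Request:
move_arm([
  [[-3.7,4.94,-0.78],[0,0,0]],
  [[-7.4,9.88,-1.56],[0,0,0]],
  [[-11.1,14.82,-2.34],[0,0,0]],
  [[-14.8,19.76,-3.12],[0,0,0]],
  [[-18.5,24.7,-3.9],[0,0,0]],
])

```text
time_s: 1.92
tcp_pos: [0.3362, -0.3215, 0.2661]
eef_rot: [-180.0, 0.0, -157.3]
contact_force: [1.3, 0.4, 0.9]
gripper_width: 0.0874
gripper_force: 0.0
```

Request:
move_arm([
  [[-3.7,4.94,-0.78],[0,0,0]],
  [[-7.4,9.88,-1.56],[0,0,0]],
  [[-11.1,14.82,-2.34],[0,0,0]],
  [[-14.8,19.76,-3.12],[0,0,0]],
  [[-18.5,24.7,-3.9],[0,0,0]],
])

```text
time_s: 2.55
tcp_pos: [0.4112, -0.0219, 0.3055]
eef_rot: [-180.0, 0.1, -157.2]
contact_force: [1.8, -0.3, 0.8]
gripper_width: 0.0874
gripper_force: 0.0
```

Request:
move_arm([
  [[-3.7,4.94,-0.78],[0,0,0]],
  [[-7.4,9.88,-1.56],[0,0,0]],
  [[-11.1,14.82,-2.34],[0,0,0]],
  [[-14.8,19.76,-3.12],[0,0,0]],
  [[-18.5,24.7,-3.9],[0,0,0]],
])

```text
time_s: 3.18
tcp_pos: [0.4864, 0.2775, 0.3442]
eef_rot: [180.0, 0.0, -157.2]
contact_force: [1.6, -0.0, 0.0]
gripper_width: 0.0881
gripper_force: 0.0
```

Request:
move_arm([
  [[-3.7,4.94,-0.78],[0,0,-0.18]],
  [[-3.7,4.94,-0.78],[0,0,-0.36]],
  [[-3.7,4.94,-0.78],[0,0,-0.54]],
  [[-3.7,4.94,-0.78],[0,0,-0.72]],
  [[-3.7,4.94,-0.78],[0,0,-0.9]],
])

```text
time_s: 3.8
tcp_pos: [0.5013, 0.3353, 0.3513]
eef_rot: [180.0, -0.0, -105.4]
contact_force: [-0.3, 0.2, -0.3]
gripper_width: 0.0875
gripper_force: 0.0
```

Request:
move_arm([
  [[0,0,0],[0,0,-0.18]],
  [[0,0,0],[0,0,-0.274]],
  [[0,0,0],[0,0,-0.274]],
])

```text
time_s: 4.18
tcp_pos: [0.5014, 0.3352, 0.3514]
eef_rot: [-180.0, 0.0, -90.0]
contact_force: [-0.1, -1.3, 0.2]
gripper_width: 0.0874
gripper_force: 0.0
```

```bash
python3 - <<'E'
from h import *
s=st(); print(s["time_s"],s["tcp_pos"],s["eef_rot"],s["joints"])
c=viewer.capture("wrist"); cv2.imwrite("pics/w1.png",c["image"]); print(ray(c,(320,240)))
for o in outline_of("carton_a_mid","wrist"): print(round(o["score"],2),np.round(o["box"]),rect(c,o["mask"],.035))
for p in pinpoint("carton_a_mid","wrist"): print(p["score"],p["location"],at(c,p["location"][::-1],.0175))
E
```

```text
4.175 [0.50135958 0.33521442 0.35143436] [-1.79994889e+02  6.48255242e-03 -9.00391494e+01] [ 5.23105970e+01  1.07375880e+01  3.25261579e+00  8.75154648e-05
 -8.25067733e+01 -5.23497581e+01]
(array([0.50086496, 0.26756965, 0.5093115 ]), array([-0.00829658,  0.2538497 , -0.96724908]))
0.78 [183. 146. 258. 230.] [605.5 334.3  67.6  86.4  12.5]
0.86 [189.8, 221.9] [0.61057191 0.33632131 0.0175    ]
```

View pics/w1.png

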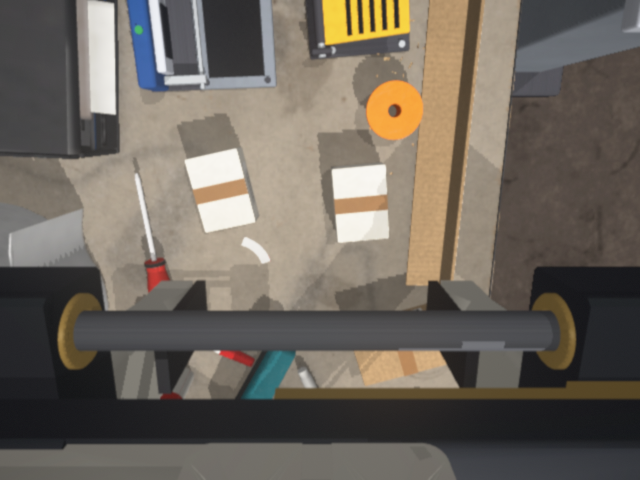

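The wrist view shows two white cartons with a brown stripe, at (220,190) and (360,204). These are the ones to mark. Next I'll fit both precisely.

```bash
cat >> h.py <<'E'
def blob(c,uv,z,half=70,lo=None,kz=15):
    "pale/tape carton top round pixel uv -> rect; Otsu on value, low saturation, hole closed"
    im=c["image"]; u,v=map(int,uv); y0=max(0,v-half); x0=max(0,u-half)
    g=im[y0:v+half,x0:u+half].min(axis=2)   # min channel: white high, wood/tape low
    t,_=cv2.threshold(g,0,255,cv2.THRESH_OTSU) if lo is None else (lo,0)
    m=cv2.morphologyEx((g>t).astype(np.uint8),cv2.MORPH_OPEN,np.ones((3,3)))
    m=cv2.morphologyEx(m,cv2.MORPH_CLOSE,np.ones((kz,kz)))
    n,l,s,_=cv2.connectedComponentsWithStats(m); i=l[v-y0,u-x0]
    M=np.zeros(im.shape[:2],bool); M[y0:v+half,x0:u+half]=l==i
    return rect(c,M,z),t
E
python3 - <<'E'
from h import *
c=viewer.capture("wrist")
for uv in((220,190),(360,204)):
  for lo in(None,170,200): print(blob(c,uv,.035,lo=lo))
g=c["image"].min(axis=2); print(g[150:165,345],g[200,325:345],g[204,355:365])
E
```

```text
(array([602.9, 358.1,  62.4, 133.2,  14.5]), 186.0)
(array([603. , 357.8,  63.1, 133.7,  14.5]), 170)
(array([602.9, 358.1,  61.5, 132.3,  14.1]), 200)
(array([451. , 350.2,  59.4,  84.9,   5.3]), 178.0)
(array([451. , 350.2,  59.6,  85.2,   5.2]), 170)
(array([450.2, 352.9, 158.9, 163.6,  89.9]), 200)
[111 112 112 112 111 112 112 111 111 111 112 113 112 110 108] [ 94  93  94  94  93  93  93  95 102 109 114 115 113 110 108 105 104 104
 104 103] [102 102 103 103 103 102 102 101 100 100]
```

Request:
move_arm([
  [[5.2,0,-1.8],[0,0,0]],
  [[10.4,0,-3.6],[0,0,0]],
  [[15.6,0,-5.4],[0,0,0]],
  [[20.5,0,-7],[0,0,0]],
  [[20.5,0,-7],[0,0,0]],
])

```text
time_s: 5.0
tcp_pos: [0.5016, 0.1276, 0.4238]
eef_rot: [-179.8, 0.1, -90.2]
contact_force: [0.4, 0.6, 0.0]
gripper_width: 0.0876
gripper_force: 0.0
```

```bash
python3 - <<'E'
from h import *
s=st(); print(s["tcp_pos"],s["eef_rot"])
c=viewer.capture("wrist"); cv2.imwrite("pics/w2.png",c["image"])
H=dict(pad_2=.008,dial_grip=.049,dial_pointer=.049,pedal_tread=.045,tray_floor=.003)
for k,z in H.items():
    print(k,[(round(p["score"],2),np.round(p["location"]).tolist(),np.round(at(c,p["location"][::-1],z),3)[:2].tolist()) for p in pinpoint(k,"wrist")])
E
```

```text
[0.50160248 0.12761073 0.42379861] [-1.79785771e+02  9.84524958e-02 -9.02409110e+01]
pad_2 [(0.95, [63.0, 240.0], [0.598, -0.02]), (0.61, [211.0, 251.0], [0.593, 0.169]), (0.55, [136.0, 246.0], [0.594, 0.07])]
dial_grip [(0.93, [77.0, 354.0], [0.458, 0.002]), (0.66, [62.0, 242.0], [0.589, -0.015])]
dial_pointer [(0.71, [70.0, 375.0], [0.434, -0.006])]
pedal_tread [(0.77, [198.0, 368.0], [0.437, 0.147]), (0.27, [75.0, 355.0], [0.457, -0.0])]
tray_floor []
```

View pics/w2.png

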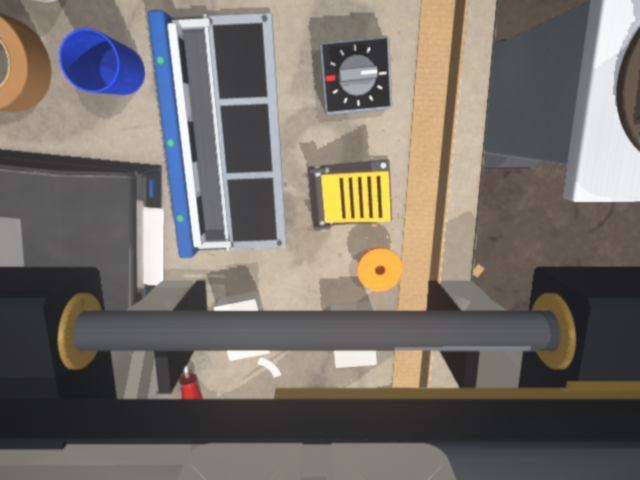

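```bash
python3 - <<'E'
from h import *
c=viewer.capture("wrist"); g=c["image"].max(axis=2)
print(g[62,180:290:4].tolist()); 
def comps(mask,z,box,amin):
    m=np.zeros_like(mask,np.uint8); a,b,d,e=box; m[b:e,a:d]=mask[b:e,a:d]
    m=cv2.morphologyEx(m,cv2.MORPH_OPEN,np.ones((5,5))); n,l,s,ce=cv2.connectedComponentsWithStats(m)
    for i in range(1,n):
        if s[i][4]>amin: print(np.round(ce[i]),s[i],rect(c,l==i,z), "cen",np.round(at(c,ce[i],z)[:2],4))
print("pads");[comps(g<t,.008,(208,10,285,250),1200) for t in(50,65)]
hsv=cv2.cvtColor(c["image"],cv2.COLOR_BGR2HSV)
print("housing");comps((hsv[...,0]>100)&(hsv[...,0]<125)&(hsv[...,1]>120),.044,(145,5,200,262),800)
print("pedal");comps((hsv[...,0]>18)&(hsv[...,0]<35)&(hsv[...,1]>150),.045,(310,160,400,240),800)
print("dialbox");comps(g<70,.032,(315,30,395,120),800)
E
```

```text
[60, 86, 114, 113, 113, 116, 120, 234, 199, 67, 65, 66, 65, 65, 64, 63, 63, 62, 63, 62, 63, 187, 204, 183, 193, 189, 193, 192]
pads
[242.  48.] [ 213   22   49   64 2129] [598.4 -26.2  57.2  73.5   1.6] cen [ 0.593  -0.0336]
housing
[168. 126.] [ 146    7   44  249 3612] [680.8  76.6  22.2 294.8   1.4] cen [0.6811 0.06  ]
pedal
[354. 195.] [ 320  170   69   51 2737] [452.6 145.5  63.9  85.  -87. ] cen [0.4535 0.1442]
dialbox
```

Request:
move_arm([
  [[-3.45,-1.73,4.57],[0,0,0]],
  [[-6.9,-3.46,9.14],[0,0,0]],
  [[-10.35,-5.19,13.71],[0,0,0]],
  [[-13.8,-6.92,18.28],[0,0,0]],
  [[-17.25,-8.65,22.85],[0,0,0]],
])

```text
time_s: 5.98
tcp_pos: [0.588, 0.3046, 0.1908]
eef_rot: [180.0, -0.0, -89.9]
contact_force: [0.3, -0.2, -0.3]
gripper_width: 0.0873
gripper_force: 0.0
```

Request:
move_arm([
  [[-3.45,-1.73,4.57],[0,0,-0.11]],
  [[-3.45,-1.73,4.57],[0,0,-0.219]],
  [[-3.45,-1.73,4.57],[0,0,-0.219]],
])

```text
time_s: 6.35
tcp_pos: [0.6047, 0.3379, 0.1454]
eef_rot: [179.9, -0.1, -77.4]
contact_force: [-0.4, -0.3, 0.5]
gripper_width: 0.0876
gripper_force: 0.0
```

```bash
python3 - <<'E'
from h import *
s=st(); print(s["tcp_pos"],s["eef_rot"]); go([.606,.335,.012],-77.7)
c=viewer.capture("top")
for o in outline_of("carton_a_mid","top"): print(round(o["score"],2),np.round(o["box"]),rect(c,o["mask"],.035))
c=viewer.capture("side")
for p in pinpoint("carton_a_mid","side"): print(p["score"],p["location"],at(c,p["location"][::-1],.0175))
c=viewer.capture("wrist"); cv2.imwrite("pics/w3.png",c["image"])
E
```

```text
[0.60472671 0.33794411 0.14537906] [ 1.79873535e+02 -9.36282217e-02 -7.74199011e+01]
rel cm [ 0.29 -0.09 13.34] rv [ 0.002 -0.002  0.005]
0.77 [148. 282. 183. 315.] [368.2 687.3  64.5  86.1 -59.9]
0.51 [283. 208. 304. 224.] [620.2 328.6  40.   69.8  15.1]
0.9 [277.5, 306.4] [0.60856857 0.33053033 0.0175    ]
0.69 [393.5, 444.9] [0.36295288 0.69539071 0.0175    ]
```

View pics/w3.png

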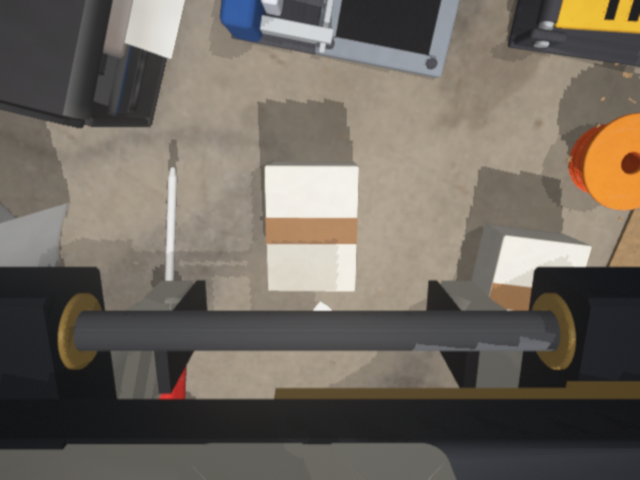

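The carton stands squarely between the fingers, cols 266–357 and rows 165–291. I'll compute its centre.

```bash
python3 - <<'E'
from h import *
c=viewer.capture("wrist"); p=at(c,(311.5,228),.035); a,b=at(c,(266,165),.035),at(c,(357,291),.035); print(p,np.linalg.norm(a-b)); go([p[0],p[1],.012],-77.5)
E
```

```text
[0.60911001 0.33363573 0.035     ] 0.10356060367174115
rel cm [ 0.45 -0.27 13.63] rv [-0.001  0.001 -0.   ]
```

Request:
move_arm([
  [[0.45,-0.3,4.5],[0,0,0]],
  [[0.45,-0.3,9],[0,0,0]],
  [[0.45,-0.3,13.4],[0,0,0]],
  [[0.45,-0.3,13.4],[0,0,0]],
])

```text
time_s: 7.15
tcp_pos: [0.6071, 0.3316, 0.0102]
eef_rot: [179.7, -0.2, -77.5]
contact_force: [-0.3, 0.1, 0.4]
gripper_width: 0.0876
gripper_force: 0.0
```

Request:
move_arm([
  [[0,0,0],[0,0,0]],
  [[0,0,0],[0,0,0]],
  [[0,0,0],[0,0,0]],
  [[0,0,0],[0,0,0]],
  [[0,0,0],[0,0,0]],
], jaw=4, squeeze=30)

```text
time_s: 7.78
tcp_pos: [0.6097, 0.3341, 0.0148]
eef_rot: [-179.9, 0.0, -77.4]
contact_force: [-1.6, -0.7, 7.3]
gripper_width: 0.0598
gripper_force: 30.0
```

Request:
move_arm([
  [[0,0,-4],[0,0,0]],
  [[0,0,-9],[0,0,0.11]],
  [[0,0,-9],[0,0,0.196]],
  [[0,0,-9],[0,0,0.196]],
])

```text
time_s: 8.28
tcp_pos: [0.6089, 0.3335, 0.1037]
eef_rot: [-180.0, 0.0, -88.7]
contact_force: [-1.1, -0.5, -1.2]
gripper_width: 0.0599
gripper_force: 30.0
```

```bash
python3 - <<'E'
from h import *
s=st(); print(s["tcp_pos"],s["eef_rot"],s["gripper_width"],s["gripper_force"]); go([.5925,.1685,.15],-88.5); go([.5925,.1685,.0205],-88.5)
E
```

```text
[0.60886083 0.33349704 0.10368255] [-1.79987350e+02  4.23644880e-02 -8.86615774e+01] 0.05991547142491956 29.989643096923828
rel cm [16.45  2.02 -4.64] rv [-0.     0.001 -0.003]
rel cm [16.46  2.02  8.31] rv [-0.     0.001 -0.003]
```

Request:
move_arm([
  [[5.5,0.7,-1],[0,0,0]],
  [[11,1.4,-1],[0,0,0]],
  [[16.5,2,-1],[0,0,0]],
  [[16.5,2,2],[0,0,0]],
  [[16.5,2,2],[0,0,0]],
])

```text
time_s: 8.9
tcp_pos: [0.5909, 0.1664, 0.0806]
eef_rot: [179.7, -0.1, -88.7]
contact_force: [-0.1, 0.6, -0.7]
gripper_width: 0.0598
gripper_force: 30.0
```

```bash
python3 - <<'E'
from h import *
s=st(); print(s["tcp_pos"],s["eef_rot"],s["gripper_width"]); go([.5925,.1685,.0215],-88.5)
c=viewer.capture("wrist"); cv2.imwrite("pics/w4.png",c["image"])
E
```

```text
[0.5909296  0.16639506 0.08061933] [ 1.79715200e+02 -1.38451352e-01 -8.86715907e+01] 0.05975239059826809
rel cm [-0.22 -0.19  5.91] rv [ 0.005 -0.002 -0.003]
```

View pics/w4.png

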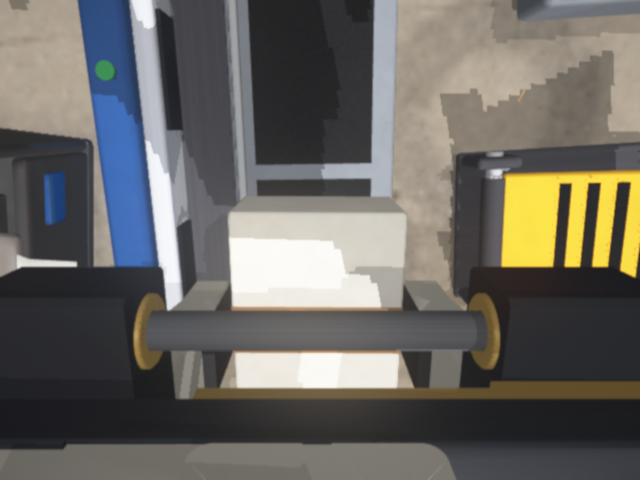

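```bash
python3 - <<'E'
from h import *
c=viewer.capture("wrist")
for q in((314,172),(257,164),(372,164),(250,40),(372,40),(257,180),(372,180)): print(q,np.round(at(c,q,.008)[:2],4))
print(at(c,(318,206),.104))
s=st(); print(s["tcp_pos"],s["eef_rot"]); 
E
```

```text
(314, 172) [0.5938 0.1225]
(257, 164) [0.6246 0.1189]
(372, 164) [0.5626 0.1174]
(250, 40) [0.6274 0.0574]
(372, 40) [0.5661 0.0559]
(257, 180) [0.6247 0.1275]
(372, 180) [0.5621 0.126 ]
[0.59219527 0.12411196 0.104     ]
[0.59287596 0.16819687 0.08296463] [ 1.79944479e+02 -5.55615157e-02 -8.85960310e+01]
```

Request:
move_arm([
  [[-0.3,0,3],[0,0,0]],
  [[-0.3,0,5],[0,0,0]],
  [[-0.3,0,6.05],[0,0,0]],
  [[-0.3,0,6.05],[0,0,0]],
])

```text
time_s: 9.5
tcp_pos: [0.5933, 0.1719, 0.023]
eef_rot: [-180.0, -0.0, -88.6]
contact_force: [0.2, 0.3, -0.9]
gripper_width: 0.06
gripper_force: 30.0
```

Request:
move_arm([
  [[0,0,0],[0,0,0]],
  [[0,0,0],[0,0,0]],
  [[0,0,0],[0,0,0]],
], jaw=7.2)

```text
time_s: 9.88
tcp_pos: [0.5931, 0.1712, 0.0231]
eef_rot: [-180.0, 0.0, -88.7]
contact_force: [-0.2, -0.0, 0.4]
gripper_width: 0.0718
gripper_force: 0.0
```

Request:
move_arm([
  [[0,0,-4],[0,0,0]],
  [[0,0,-9],[0,0,0]],
  [[0,3,-13],[0,0,0]],
  [[-3,8,-13],[0,0,0]],
  [[-8,10,-13],[0,0,0]],
], jaw=8.7)

```text
time_s: 10.5
tcp_pos: [0.4892, 0.2482, 0.154]
eef_rot: [-179.9, 0.1, -88.8]
contact_force: [1.5, 1.2, 0.7]
gripper_width: 0.087
gripper_force: 0.0
```

```bash
python3 - <<'E'
from h import *
s=st(); print(s["time_s"],s["tcp_pos"],s["eef_rot"],s["gripper_width"]); go([.451,.347,.15],-84.8)
c=viewer.capture("top")
for p in pinpoint("carton_a_mid","top"): print(p["score"],p["location"],at(c,p["location"][::-1],.0255))
E
```

```text
10.5 [0.48923167 0.24824829 0.15401965] [-1.79945712e+02  9.14742737e-02 -8.87923640e+01] 0.08703156248731149
rel cm [-9.95  3.61  0.41] rv [-0.001  0.002 -0.07 ]
0.89 [297.0, 161.7] [0.37558478 0.70117376 0.0255    ]
0.54 [226.6, 345.4] [0.59718847 0.17412146 0.0255    ]
```

Request:
move_arm([
  [[-5,1.8,0],[0,0,0]],
  [[-10,3.6,0.4],[0,0,-0.07]],
  [[-10,3.6,0.4],[0,0,-0.07]],
])

```text
time_s: 10.98
tcp_pos: [0.4519, 0.3505, 0.1485]
eef_rot: [-180.0, 0.0, -84.4]
contact_force: [1.1, -0.3, -0.3]
gripper_width: 0.0871
gripper_force: 0.0
```

```bash
python3 - <<'E'
from h import *
s=st(); print(s["tcp_pos"],s["eef_rot"])
c=viewer.capture("wrist"); cv2.imwrite("pics/w5.png",c["image"])
for o in outline_of("carton_a_mid","wrist"): print(round(o["score"],2),np.round(o["box"]),rect(c,o["mask"],.035))
E
```

```text
[0.451852   0.35046773 0.14845082] [-1.79991612e+02  1.06335551e-02 -8.44338780e+01]
0.34 [  0.   0. 191.  17.] [591.2 228.7   8.9 110.4 -84.4]
```

View pics/w5.png

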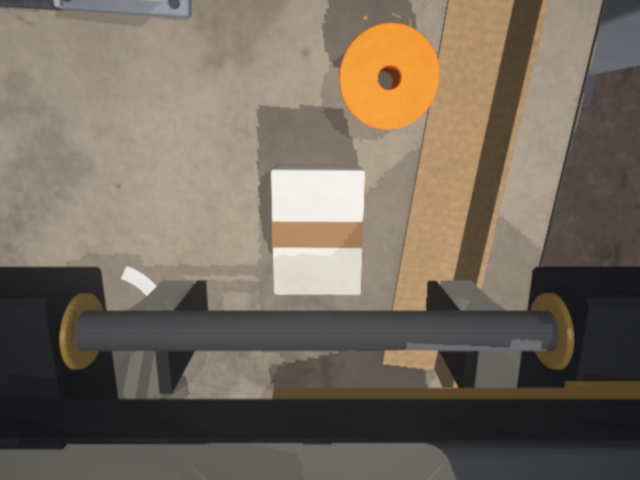

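The carton is square to the fingers, cols 272–363 and rows 170–294. The wooden strip's edge is at about col 400.

```bash
python3 - <<'E'
from h import *
c=viewer.capture("wrist"); p=at(c,(317.5,232),.035); print(p, np.linalg.norm(at(c,(272,170),.035)-at(c,(363,294),.035)),at(c,(405,270),0),at(c,(405,270),.03)); go([p[0],p[1],.0125],-84.4)
E
```

```text
[0.45139675 0.34602759 0.035     ] 0.1030961274165201 [0.38157025 0.37777316 0.        ] [0.38909176 0.36827431 0.03      ]
rel cm [ 0.12  0.14 13.61] rv [ 0.    -0.    -0.005]
```

Request:
move_arm([
  [[0.3,-0.1,4.5],[0,0,0]],
  [[0.3,-0.1,9],[0,0,0]],
  [[0.3,-0.1,12],[0,0,0]],
  [[0.3,-0.1,13.5],[0,0,0]],
  [[0.3,-0.1,13.5],[0,0,0]],
], jaw=7.5)

```text
time_s: 11.75
tcp_pos: [0.4542, 0.344, 0.0132]
eef_rot: [179.9, -0.1, -84.7]
contact_force: [0.2, 0.5, 0.7]
gripper_width: 0.0749
gripper_force: 0.0
```

Request:
move_arm([
  [[0,0,0],[0,0,0]],
  [[0,0,0],[0,0,0]],
  [[0,0,0],[0,0,0]],
  [[0,0,0],[0,0,0]],
], jaw=4, squeeze=30)

```text
time_s: 12.25
tcp_pos: [0.4544, 0.3456, 0.0149]
eef_rot: [-179.9, 0.1, -84.7]
contact_force: [-0.9, -0.3, 8.3]
gripper_width: 0.0596
gripper_force: 30.0
```

Request:
move_arm([
  [[0,0,-4],[0,0,0]],
  [[0,0,-10],[0,0,0.065]],
  [[0,0,-10],[0,0,0.065]],
])

```text
time_s: 12.62
tcp_pos: [0.4561, 0.3477, 0.119]
eef_rot: [-179.6, 0.4, -88.4]
contact_force: [0.6, -0.3, -1.5]
gripper_width: 0.06
gripper_force: 3.0
```

```bash
python3 - <<'E'
from h import *
s=st(); print(s["tcp_pos"],s["eef_rot"],s["gripper_width"],s["gripper_force"]); go([.5965,-.020,.11],-88.3)
E
```

```text
[0.45608637 0.34765556 0.11902772] [-179.63469673    0.42218866  -88.38101439] 0.059990408016335386 2.9985612630844116
rel cm [ 37.15 -12.99   0.71] rv [-0.006  0.007 -0.001]
```

The grip has slackened to 3 N, so I'll hold still, re-squeeze and check whether the carton slipped.

Request:
move_arm([
  [[0,0,0],[0,0,0]],
  [[0,0,0],[0,0,0]],
  [[0,0,0],[0,0,0]],
], jaw=4, squeeze=30)

```text
time_s: 13.0
tcp_pos: [0.4536, 0.3445, 0.1125]
eef_rot: [179.9, -0.1, -88.4]
contact_force: [0.6, 0.5, -0.7]
gripper_width: 0.0597
gripper_force: 30.0
```

```bash
python3 - <<'E'
from h import *
s=st(); print(s["tcp_pos"],s["eef_rot"],s["gripper_width"],s["gripper_force"]); go([.5965,-.020,.11],-88.3)
c=viewer.capture("wrist"); cv2.imwrite("pics/w6.png",c["image"])
a=cv2.imread("pics/w4.png")[180:400,150:500];b=c["image"][180:400,150:500]
cv2.imwrite("pics/w6c.png",np.hstack([a,b]))
E
```

```text
[0.45358634 0.34447774 0.11249542] [ 1.79925285e+02 -9.77080312e-02 -8.83916007e+01] 0.05974981734016688 29.997682571411133
rel cm [ 36.83 -13.26   0.3 ] rv [ 0.001 -0.002 -0.002]
```

View pics/w6c.png

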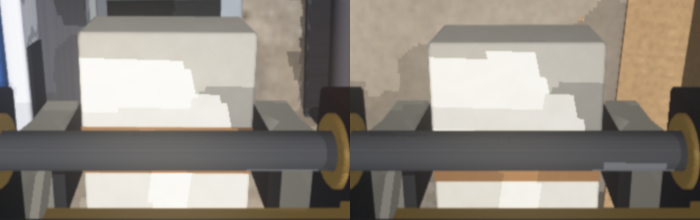

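Request:
move_arm([
  [[5.3,-1.9,0],[0,0,0]],
  [[10.6,-3.8,0],[0,0,0]],
  [[15.9,-5.7,0],[0,0,0]],
  [[21.2,-7.6,0],[0,0,0]],
  [[26.5,-9.5,0],[0,0,0]],
])

```text
time_s: 13.68
tcp_pos: [0.5567, 0.081, 0.1133]
eef_rot: [180.0, -0.0, -88.4]
contact_force: [0.7, -0.0, 0.2]
gripper_width: 0.0597
gripper_force: 30.0
```

Request:
move_arm([
  [[5.3,-1.9,0],[0,0,0]],
  [[10.5,-3.8,0],[0,0,0]],
  [[10.5,-3.8,3.5],[0,0,0]],
  [[10.5,-3.8,3.5],[0,0,0]],
])

```text
time_s: 14.18
tcp_pos: [0.5949, -0.0224, 0.0757]
eef_rot: [179.6, -0.1, -88.5]
contact_force: [0.3, 0.0, -0.9]
gripper_width: 0.0597
gripper_force: 30.0
```

```bash
python3 - <<'E'
from h import *
s=st(); print(s["tcp_pos"],s["eef_rot"],s["gripper_width"],s["gripper_force"]); go([.5965,-.020,.0225],-88.3)
c=viewer.capture("wrist"); cv2.imwrite("pics/w7.png",c["image"])
E
```

```text
[ 0.59491777 -0.02239207  0.07565059] [ 1.79631947e+02 -6.10200342e-02 -8.85123139e+01] 0.05971608883980431 29.997814893722534
rel cm [-0.24 -0.2   5.31] rv [ 0.006 -0.001 -0.004]
```

View pics/w7.png

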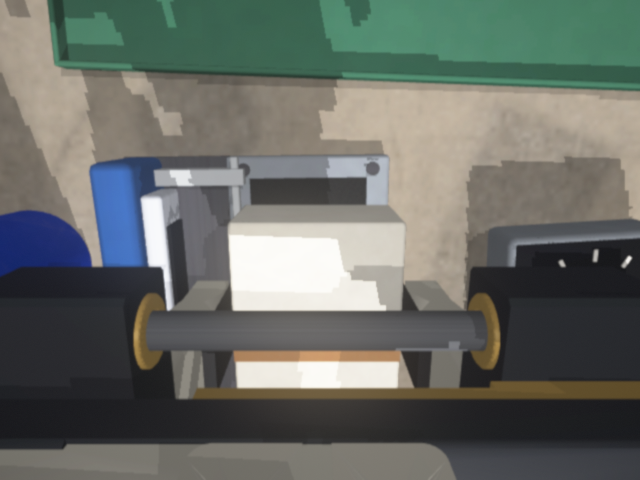

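```bash
python3 - <<'E'
from h import *
c=viewer.capture("wrist")
for q in((249,179),(367,179)): print(q,np.round(at(c,q,.008)[:2],4))
print(at(c,(316,214),.1),at(c,(316,214),.095))
s=st(); print(s["tcp_pos"])
E
```

```text
(249, 179) [ 0.6326 -0.0623]
(367, 179) [ 0.5697 -0.064 ]
[ 0.59709879 -0.06239861  0.1       ] [ 0.59705796 -0.06141465  0.095     ]
[ 0.59720194 -0.02099399  0.07869394]
```

Request:
move_arm([
  [[0,-0.15,3],[0,0,0]],
  [[0,-0.15,4.6],[0,0,0]],
  [[0,-0.15,5.4],[0,0,0]],
  [[0,-0.15,5.4],[0,0,0]],
])

```text
time_s: 14.78
tcp_pos: [0.5988, -0.0208, 0.0247]
eef_rot: [180.0, -0.0, -88.4]
contact_force: [-0.2, 0.4, -1.0]
gripper_width: 0.0599
gripper_force: 30.0
```

Request:
move_arm([
  [[0,0,0],[0,0,0]],
  [[0,0,0],[0,0,0]],
  [[0,0,0],[0,0,0]],
], jaw=7.2)

```text
time_s: 15.15
tcp_pos: [0.5991, -0.021, 0.0252]
eef_rot: [-179.9, 0.0, -88.4]
contact_force: [-0.3, 0.4, -1.1]
gripper_width: 0.0716
gripper_force: 0.0
```

Request:
move_arm([
  [[0,0,-4],[0,0,0]],
  [[0,0,-9],[0,0,0]],
  [[0,2,-14],[0,0,0]],
  [[-5,5,-16],[0,0,0]],
  [[-10,8,-18],[0,0,0]],
], jaw=4)

```text
time_s: 15.78
tcp_pos: [0.5153, 0.0772, 0.206]
eef_rot: [-179.9, 0.0, -88.5]
contact_force: [0.8, 0.9, 0.3]
gripper_width: 0.0403
gripper_force: 0.0
```

Request:
move_arm([
  [[-4,2,-4],[0,0,0]],
  [[-8,3,-8],[0,0,0]],
  [[-8,3,-8],[0,0,0]],
])

```text
time_s: 16.15
tcp_pos: [0.4845, 0.1586, 0.2886]
eef_rot: [-179.6, 0.2, -88.2]
contact_force: [0.4, 0.5, -1.0]
gripper_width: 0.0397
gripper_force: 0.0
```

```bash
python3 - <<'E'
from h import *
s=st(); print(s["time_s"],s["tcp_pos"],s["eef_rot"],s["joints"][5])
c=viewer.capture("wrist"); cv2.imwrite("pics/w8.png",c["image"])
for k,z in dict(carton_a_mid=.0255,dial_grip=.049,dial_pointer=.049,pad_2=.008,tray_floor=.003,pedal_tread=.045).items():
    print(k,[(round(p["score"],2),np.round(p["location"]).tolist(),np.round(at(c,p["location"][::-1],z),3)[:2].tolist()) for p in pinpoint(k,"wrist")])
for o in outline_of("carton_a_mid","wrist"): print(round(o["score"],2),np.round(o["box"]),rect(c,o["mask"],.043))
E
```

```text
16.15 [0.48453297 0.15860057 0.28861232] [-179.64986261    0.22091637  -88.19709758] -38.47063214032741
carton_a_mid [(0.69, [211.0, 207.0], [0.596, 0.176])]
dial_grip [(0.82, [18.0, 357.0], [0.456, -0.0])]
dial_pointer [(0.71, [14.0, 384.0], [0.434, -0.004])]
pad_2 [(0.72, [106.0, 208.0], [0.596, 0.074]), (0.43, [6.0, 45.0], [0.745, -0.011])]
tray_floor []
pedal_tread [(0.73, [277.0, 373.0], [0.427, 0.234]), (0.66, [189.0, 369.0], [0.436, 0.146])]
0.64 [170. 165. 242. 251.] [589.6 171.1  67.7  87.2   1.8]
0.32 [ 82.   0. 260. 261.] [616.9 106.4 147.6 234.6   2.1]
```

View pics/w8.png

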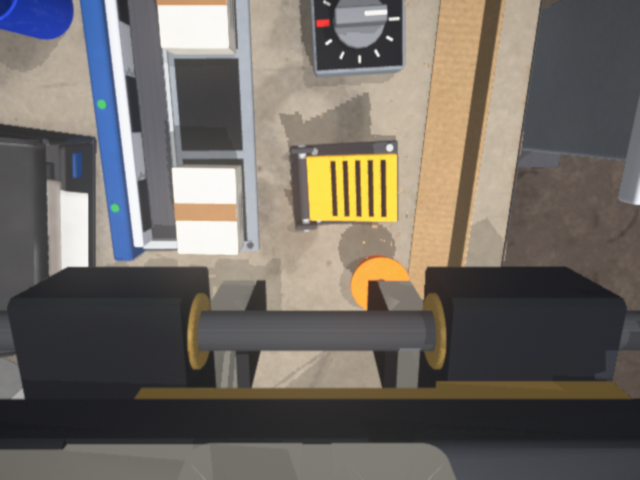

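Both cartons sit square on pads 1 and 3. The dial at (359,18) has its pointer opposite the red mark, so it is at position 0. I'll go above the dial next.

Request:
move_arm([
  [[3.2,0.7,2.3],[0,0,-0.18]],
  [[6.4,1.4,4.6],[0,0,-0.36]],
  [[9.6,2.1,7],[0,0,-0.54]],
  [[12.8,2.8,9.5],[0,0,-0.72]],
  [[15.9,3.35,11.9],[0,0,-0.9]],
])

```text
time_s: 17.18
tcp_pos: [0.4542, -0.0056, 0.1647]
eef_rot: [180.0, 0.0, -36.5]
contact_force: [0.9, -0.5, -0.4]
gripper_width: 0.04
gripper_force: 0.0
```

Request:
move_arm([
  [[0,0,0],[0,0,-0.18]],
  [[0,0,0],[0,0,-0.36]],
  [[0,0,0],[0,0,-0.54]],
  [[0,0,0],[0,0,-0.72]],
  [[0,0,0],[0,0,-0.76]],
])

```text
time_s: 17.8
tcp_pos: [0.4546, -0.0047, 0.1653]
eef_rot: [180.0, 0.0, 6.9]
contact_force: [-0.0, -1.2, -0.7]
gripper_width: 0.04
gripper_force: 0.0
```

```bash
python3 - <<'E'
from h import *
s=st(); print(s["time_s"],s["tcp_pos"],s["eef_rot"],s["joints"][[0,5]])
c=viewer.capture("wrist"); cv2.imwrite("pics/w9.png",c["image"])
for k,z in dict(dial_grip=.049,dial_pointer=.049).items():
    print(k,[(round(p["score"],2),np.round(p["location"]).tolist(),np.round(at(c,p["location"][::-1],z),4)[:2].tolist()) for p in pinpoint(k,"wrist")])
E
```

```text
17.8 [ 0.45461145 -0.0046651   0.16528654] [1.79985491e+02 4.38323403e-02 6.85075705e+00] [24.36577527 72.48455961]
dial_grip [(0.62, [234.0, 306.0], [0.4528, 0.0021])]
dial_pointer [(0.81, [263.0, 312.0], [0.433, -0.0044])]
```

View pics/w9.png

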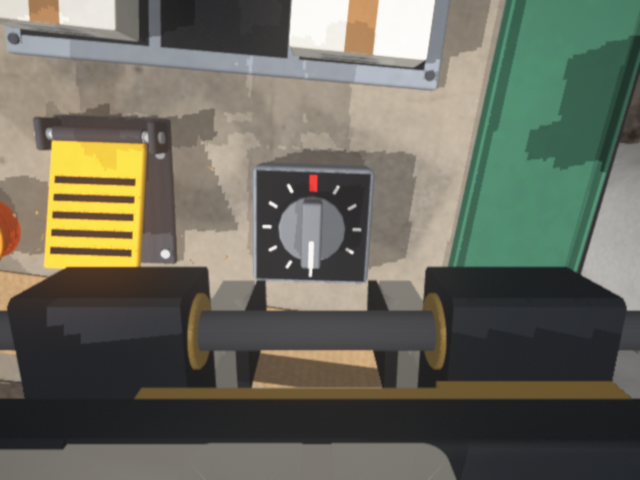

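The bar is vertical in the image at col 312 (rows 198–270), pointer down and red mark up. The yaw is right for the grip.

```bash
python3 - <<'E'
from h import *
c=viewer.capture("wrist"); p=at(c,(312,234),.058); print(p,at(c,(313,183),.032),at(c,(312.5,224),.032),np.linalg.norm(at(c,(303,198),.058)-at(c,(303,270),.058))); go([p[0],p[1],.0435],6.9)
s=st();print(s["tcp_pos"])
E
```

```text
[ 0.45554579 -0.0018489   0.058     ] [0.48492163 0.00104136 0.032     ] [ 0.45632615 -0.00186553  0.032     ] 0.04771116708060628
rel cm [ 0.12 -0.25 12.19] rv [ 0.     0.    -0.005]
[ 0.45468511 -0.00445001  0.16544367]
```

Request:
move_arm([
  [[0.1,-0.25,4],[0,0,0]],
  [[0.1,-0.25,8],[0,0,0]],
  [[0.1,-0.25,11],[0,0,0]],
  [[0.1,-0.25,12.1],[0,0,0]],
  [[0.1,-0.25,12.1],[0,0,0]],
])

```text
time_s: 18.62
tcp_pos: [0.4554, -0.0017, 0.0445]
eef_rot: [180.0, 0.1, 6.7]
contact_force: [-0.2, 0.9, 0.3]
gripper_width: 0.0401
gripper_force: 0.0
```

Request:
move_arm([
  [[0,0,0],[0,0,0]],
  [[0,0,0],[0,0,0]],
  [[0,0,0],[0,0,0]],
  [[0,0,0],[0,0,0]],
  [[0,0,0],[0,0,0]],
], jaw=0.6, squeeze=30)

```text
time_s: 19.25
tcp_pos: [0.4558, -0.0012, 0.0452]
eef_rot: [-180.0, -0.1, 6.7]
contact_force: [-2.3, 1.8, 6.6]
gripper_width: 0.0127
gripper_force: 29.9
```

Request:
move_arm([
  [[0,0,0],[0,0,0.175]],
  [[0,0,0],[0,0,0.35]],
  [[0,0,0],[0,0,0.525]],
  [[0,0,0],[0,0,0.7]],
  [[0,0,0],[0,0,0.875]],
])

```text
time_s: 19.88
tcp_pos: [0.4554, -0.0023, 0.0452]
eef_rot: [179.9, -0.0, -43.7]
contact_force: [-2.2, -5.5, 8.6]
gripper_width: 0.0124
gripper_force: 29.9
```

Request:
move_arm([
  [[0,0,0],[0,0,0.175]],
  [[0,0,0],[0,0,0.35]],
  [[0,0,0],[0,0,0.525]],
  [[0,0,0],[0,0,0.7]],
  [[0,0,0],[0,0,0.875]],
])

```text
time_s: 20.5
tcp_pos: [0.4542, -0.0027, 0.0452]
eef_rot: [179.9, -0.1, -93.8]
contact_force: [-5.8, -5.0, 13.8]
gripper_width: 0.0128
gripper_force: 29.9
```

Request:
move_arm([
  [[0,0,0],[0,0,0.175]],
  [[0,0,0],[0,0,0.35]],
  [[0,0,0],[0,0,0.525]],
  [[0,0,0],[0,0,0.7]],
  [[0,0,0],[0,0,0.875]],
])

```text
time_s: 21.12
tcp_pos: [0.4532, -0.0022, 0.0451]
eef_rot: [179.9, -0.2, -144.0]
contact_force: [-13.0, 3.8, 19.8]
gripper_width: 0.0128
gripper_force: 29.9
```

Request:
move_arm([
  [[0,0,0],[0,0,0.175]],
  [[0,0,0],[0,0,0.35]],
  [[0,0,0],[0,0,0.515]],
  [[0,0,0],[0,0,0.515]],
  [[0,0,0],[0,0,0.515]],
])

```text
time_s: 21.75
tcp_pos: [0.453, -0.0016, 0.0451]
eef_rot: [180.0, -0.2, -173.2]
contact_force: [-14.6, 7.1, 21.4]
gripper_width: 0.0126
gripper_force: 29.9
```

Request:
move_arm([
  [[0,0,0],[0,0,0]],
  [[0,0,0],[0,0,0]],
  [[0,0,0],[0,0,0]],
], jaw=4)

```text
time_s: 22.12
tcp_pos: [0.4556, -0.0016, 0.0446]
eef_rot: [-180.0, 0.0, -173.2]
contact_force: [-0.8, -1.3, -0.2]
gripper_width: 0.0362
gripper_force: 0.0
```

Request:
move_arm([
  [[0,0,-4],[0,0,0]],
  [[0,0,-8],[0,0,0]],
  [[0,0,-12.5],[0,0,0]],
  [[0,0,-12.5],[0,0,0]],
])

```text
time_s: 22.62
tcp_pos: [0.4577, -0.0009, 0.173]
eef_rot: [179.9, 0.4, -173.2]
contact_force: [-0.0, 0.4, -0.1]
gripper_width: 0.0403
gripper_force: 0.0
```

```bash
python3 - <<'E'
from h import *
s=st(); print(s["time_s"],s["tcp_pos"],s["eef_rot"],s["joints"][[0,5]])
c=viewer.capture("wrist"); cv2.imwrite("pics/w10.png",c["image"])
for k,z in dict(dial_grip=.049,dial_pointer=.049,pedal_tread=.045).items():
    print(k,[(round(p["score"],2),np.round(p["location"]).tolist(),np.round(at(c,p["location"][::-1],z),4)[:2].tolist()) for p in pinpoint(k,"wrist")])
E
```

```text
22.625 [ 0.45767637 -0.00093394  0.17299121] [ 179.92920041    0.38150353 -173.16933631] [  24.70434367 -107.90542605]
dial_grip [(0.7, [225.0, 312.0], [0.4548, -0.0042])]
dial_pointer [(0.98, [251.0, 318.0], [0.4724, 0.0019])]
pedal_tread [(0.62, [223.0, 529.0], [0.4361, 0.1437])]
```

View pics/w10.png

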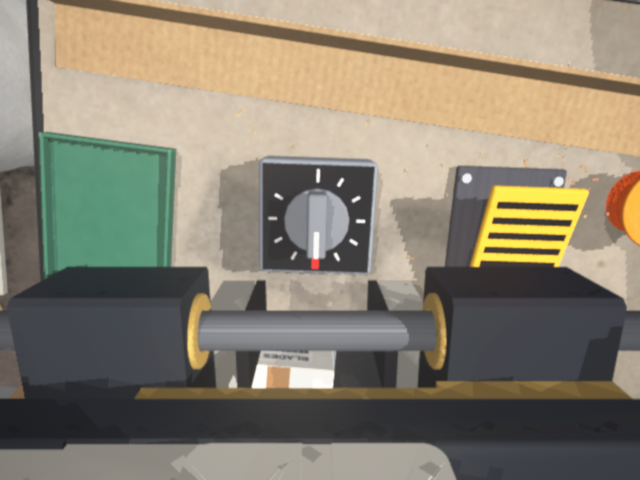

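The pointer (316,240) sits on the red mark, so the dial is at 6. Next I'll move over the pedal with closed fingers and check the cartons before pressing.

Request:
move_arm([
  [[0.1,5,0],[0,0,0]],
  [[0.2,10,2],[0,0,0]],
  [[0.4,14.75,5.3],[0,0,0]],
  [[0.4,14.75,5.3],[0,0,0]],
], jaw=0)

```text
time_s: 23.32
tcp_pos: [0.432, 0.1455, 0.1135]
eef_rot: [-179.8, -0.3, -173.0]
contact_force: [0.9, -0.8, 0.4]
gripper_width: 0.0056
gripper_force: 0.0
```

```bash
python3 - <<'E'
from h import *
s=st(); print(s["time_s"],s["tcp_pos"],s["eef_rot"],s["gripper_width"]); go([.436,.145,.05],-173.2)
for n in("top","side","wrist"):
  c=viewer.capture(n); cv2.imwrite(f"pics/{n}11.png",c["image"])
  for p in pinpoint("carton_a_mid",n): print(n,round(p["score"],2),np.round(p["location"]),at(c,p["location"][::-1],.0255).round(3))
  for p in pinpoint("pedal_tread",n): print(" ped",round(p["score"],2),np.round(p["location"]),at(c,p["location"][::-1],.045).round(3))
a=cv2.imread("pics/top11.png")[170:310,300:500]; b=cv2.imread("pics/side11.png")[170:300,240:420]
cv2.imwrite("pics/c11.png",np.vstack([cv2.resize(a,(500,350),interpolation=2),cv2.resize(b,(500,250),interpolation=2)]))
E
```

```text
23.325 [0.43197264 0.14549187 0.11350599] [-179.81520055   -0.29616984 -173.01117455] 0.005605323767602027
rel cm [-0.43 -0.08  6.35] rv [-0.003 -0.005  0.003]
top 0.82 [301. 162.] [0.364 0.701 0.026]
top 0.58 [225. 346.] [0.601 0.173 0.026]
 ped 0.38 [267. 407.] [ 0.48  -0.005  0.045]
side 0.65 [392. 444.] [0.366 0.7   0.025]
side 0.57 [245. 315.] [0.595 0.178 0.025]
 ped 0.84 [234. 378.] [0.43  0.15  0.045]
wrist 0.42 [259.  51.] [ 0.463 -0.017  0.025]
```

View pics/c11.png

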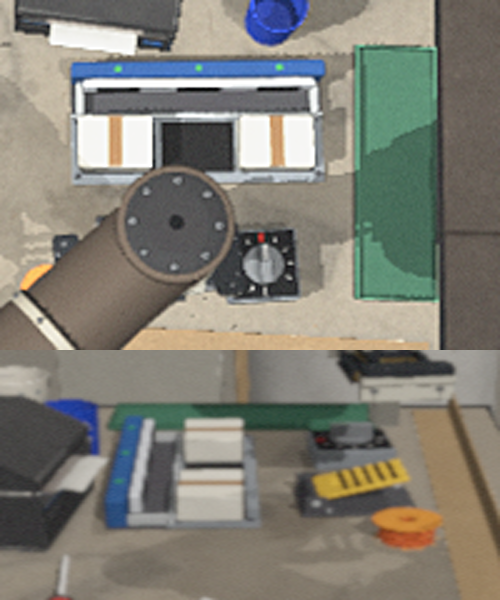

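Both cartons are still square on their pads and the dial is on red, so I'll press now.

Request:
move_arm([
  [[-0.4,0,4],[0,0,0]],
  [[-0.4,0,6.5],[0,0,0]],
  [[-0.4,0,7.8],[0,0,0]],
  [[-0.4,0,8.7],[0,0,0]],
  [[-0.4,0,9.2],[0,0,0]],
])

```text
time_s: 24.4
tcp_pos: [0.4369, 0.144, 0.0248]
eef_rot: [-179.9, -0.1, -173.2]
contact_force: [-11.4, 0.3, 26.3]
gripper_width: 0.0006
gripper_force: 13.9
```

Request:
move_arm([
  [[0,0,0.3],[0,0,0]],
  [[0,0,0.3],[0,0,0]],
])

```text
time_s: 24.65
tcp_pos: [0.437, 0.1441, 0.0244]
eef_rot: [-179.9, -0.1, -173.2]
contact_force: [-18.2, -2.1, 44.6]
gripper_width: 0.0005
gripper_force: 22.4
```

Request:
move_arm([
  [[0,0,-0.2],[0,0,0]],
  [[0,0,-0.2],[0,0,0]],
  [[0,0,-0.2],[0,0,0]],
])

```text
time_s: 25.02
tcp_pos: [0.4369, 0.144, 0.025]
eef_rot: [-180.0, -0.1, -173.2]
contact_force: [-10.5, -0.7, 20.6]
gripper_width: 0.0005
gripper_force: 10.4
```

Request:
move_arm([
  [[0,0,-1.5],[0,0,0]],
  [[0,0,-4],[0,0,0]],
  [[0,0,-9],[0,0,0]],
  [[0,0,-14],[0,0,0]],
  [[0,0,-14],[0,0,0]],
])

```text
time_s: 25.65
tcp_pos: [0.4404, 0.1464, 0.1684]
eef_rot: [179.7, 0.5, -173.2]
contact_force: [-0.5, 0.1, -0.9]
gripper_width: 0.0003
gripper_force: 0.0
```

```bash
python3 - <<'E'
from h import *
s=st(); print(s["time_s"],s["tcp_pos"],s["eef_rot"])
go([.52,-.06,.33],-88.5)
for n in("top","side"):
  c=viewer.capture(n)
  for p in pinpoint("pedal_tread",n): print(" ped",n,round(p["score"],2),np.round(p["location"]),at(c,p["location"][::-1],.045).round(3))
E
```

```text
25.65 [0.44037847 0.14637459 0.16837293] [ 179.74389956    0.45143608 -173.17811344]
rel cm [ -5.58 -21.36 -16.21] rv [-0.002  0.01  -1.478]
 ped side 0.62 [216. 316.] [0.597 0.034 0.045]
 ped side 0.56 [233. 377.] [0.434 0.147 0.045]
```

Request:
move_arm([
  [[-1,-3,-5],[0,0,-0.18]],
  [[-2,-8,-9],[0,0,-0.36]],
  [[-3.5,-13,-12],[0,0,-0.54]],
  [[-5,-18,-14],[0,0,-0.72]],
  [[-6.3,-23.5,-16.2],[0,0,-0.9]],
], jaw=8)

```text
time_s: 26.48
tcp_pos: [0.5237, -0.068, 0.3192]
eef_rot: [179.9, -0.1, -124.2]
contact_force: [1.5, 0.4, 0.9]
gripper_width: 0.0448
gripper_force: 0.0
```

Request:
move_arm([
  [[0,0,0],[0,0,-0.18]],
  [[0,0,0],[0,0,-0.36]],
  [[0,0,0],[0,0,-0.54]],
  [[0,0,0],[0,0,-0.578]],
  [[0,0,0],[0,0,-0.578]],
])

```text
time_s: 27.1
tcp_pos: [0.5232, -0.0665, 0.3184]
eef_rot: [179.9, -0.0, -91.5]
contact_force: [-0.8, 0.1, 0.5]
gripper_width: 0.0795
gripper_force: 0.0
```

```bash
python3 - <<'E'
from h import *
s=st(); print(s["time_s"],s["tcp_pos"],s["eef_rot"],s["joints"][[0,5]])
c=viewer.capture("wrist"); cv2.imwrite("pics/w12.png",c["image"])
for k,z in dict(tray_floor=.003,carton_a_mid=.0255).items():
    print(k,[(round(p["score"],2),np.round(p["location"]).tolist(),np.round(at(c,p["location"][::-1],z),4)[:2].tolist()) for p in pinpoint(k,"wrist")])
for o in outline_of("carton_a_mid","wrist"): print(round(o["score"],2),np.round(o["box"]),rect(c,o["mask"],.043))
for o in outline_of("tray_floor","wrist"): print(round(o["score"],2),np.round(o["box"]),rect(c,o["mask"],.012))
hsv=cv2.cvtColor(c["image"],cv2.COLOR_BGR2HSV); m=((hsv[...,0]>65)&(hsv[...,0]<90)&(hsv[...,1]>70)).astype(np.uint8); m=cv2.morphologyEx(m,cv2.MORPH_OPEN,np.ones((5,5)))
n,l,q,_=cv2.connectedComponentsWithStats(m); i=1+q[1:,4].argmax(); print(q[i],rect(c,l==i,.012))
E
```

```text
27.1 [ 0.52322082 -0.06649983  0.31836969] [ 1.79852988e+02 -3.04119509e-02 -9.14593247e+01] [ 14.07350421 -15.53059759]
tray_floor [(0.91, [100.0, 269.0], [0.57, -0.1653]), (0.73, [378.0, 395.0], [0.4291, 0.1719])]
carton_a_mid [(0.8, [395.0, 261.0], [0.595, 0.1763])]
0.87 [116.  49. 415. 149.] [ 570.8 -163.2   97.5  306.5   89.1]
[  116    51   299    99 27883] [ 571.1 -163.4   95.   303.4   89.4]
```

View pics/w12.png

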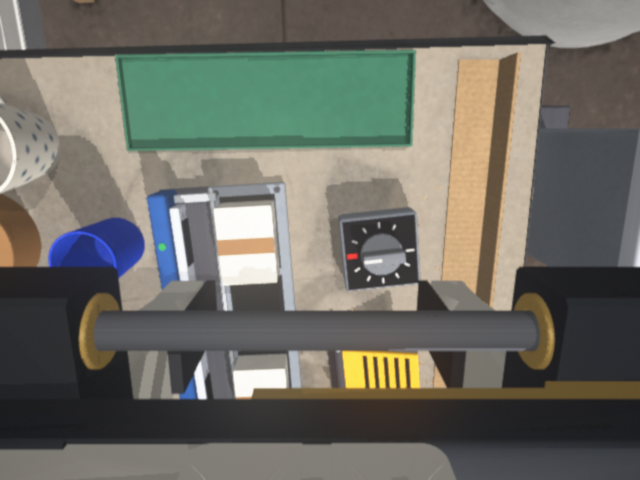

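The tray is at (265,100), the carton on pad 3 at (245,245), and the dial pointer is toward the red mark. Next I'll measure the carton and the reach to it.

```bash
python3 - <<'E'
from h import *
c=viewer.capture("wrist")
print(blob(c,(240,225),.043,half=60,lo=150,kz=25))
for q in ((217,284),(276,284),(273,208),(215,208)): print(at(c,q,.043).round(4))
s=st(); print(s["tcp_pos"],s["eef_rot"]); go([.599,-.0195,.12],-88.4)
E
```

```text
(array([606.4, -36.8, 127.7, 130.4,  88.5]), 150)
[0.6331 0.0264 0.043 ]
[0.5691 0.0281 0.043 ]
[ 0.5681 -0.0556  0.043 ]
[ 0.6282 -0.0571  0.043 ]
[ 0.52348685 -0.06639886  0.31955181] [ 1.79978862e+02 -2.35163008e-03 -9.14489177e+01]
rel cm [-4.88 -7.44 19.95] rv [ 0.    -0.    -0.053]
```

Request:
move_arm([
  [[-2,-3,5],[0,0,-0.053]],
  [[-4,-6,10],[0,0,-0.053]],
  [[-5.1,-7.5,15],[0,0,-0.053]],
  [[-5.1,-7.5,20],[0,0,-0.053]],
  [[-5.1,-7.5,20],[0,0,-0.053]],
], jaw=7.3)

```text
time_s: 28.02
tcp_pos: [0.597, -0.0178, 0.1159]
eef_rot: [179.5, -0.1, -88.4]
contact_force: [-0.8, 0.8, 0.9]
gripper_width: 0.0731
gripper_force: 0.0
```

Request:
move_arm([
  [[0,0,4.5],[0,0,0]],
  [[0,0,8],[0,0,0]],
  [[0,0,9.5],[0,0,0]],
  [[0,0,9.5],[0,0,0]],
])

```text
time_s: 28.52
tcp_pos: [0.6004, -0.0173, 0.0258]
eef_rot: [-180.0, -0.0, -88.4]
contact_force: [-0.4, 0.7, 0.5]
gripper_width: 0.0729
gripper_force: 0.0
```

Request:
move_arm([
  [[0,0,0],[0,0,0]],
  [[0,0,0],[0,0,0]],
  [[0,0,0],[0,0,0]],
  [[0,0,0],[0,0,0]],
], jaw=4, squeeze=30)

```text
time_s: 29.02
tcp_pos: [0.6007, -0.0171, 0.0264]
eef_rot: [-179.9, 0.0, -88.4]
contact_force: [-1.1, 0.7, 7.7]
gripper_width: 0.0597
gripper_force: 30.0
```

Request:
move_arm([
  [[0,0,-4],[0,0,0]],
  [[0,0,-9],[0,0,0]],
  [[0,0,-12],[0,0,0]],
  [[0,0,-12],[0,0,0]],
])

```text
time_s: 29.52
tcp_pos: [0.6015, -0.0169, 0.1483]
eef_rot: [-179.7, 0.1, -88.4]
contact_force: [0.2, 1.3, -1.9]
gripper_width: 0.0595
gripper_force: 30.0
```

```bash
python3 - <<'E'
from h import *
s=st(); print(s["time_s"],s["tcp_pos"],s["eef_rot"],s["joints"][[0,5]],s["gripper_width"],s["gripper_force"])
go([.633,-.1645,.14],-0.7)
E
```

```text
29.525 [ 0.60147972 -0.01694036  0.14830854] [-1.79652356e+02  6.82231312e-02 -8.83719919e+01] [ 16.99174635 -15.3807399 ] 0.05947357787640398 29.99884933233261
rel cm [14.84 -2.73  0.83] rv [-0.006 -0.004 -1.53 ]
```

Request:
move_arm([
  [[3,-0.6,0],[0,0,-0.18]],
  [[6,-1.2,0],[0,0,-0.36]],
  [[9,-1.8,0],[0,0,-0.54]],
  [[12,-2.4,0],[0,0,-0.72]],
  [[14.8,-2.7,0],[0,0,-0.9]],
])

```text
time_s: 30.15
tcp_pos: [0.6305, -0.1654, 0.1436]
eef_rot: [180.0, 0.1, -36.5]
contact_force: [-0.0, -0.5, -2.3]
gripper_width: 0.0595
gripper_force: 30.0
```

Request:
move_arm([
  [[0,0,0],[0,0,-0.18]],
  [[0,0,0],[0,0,-0.36]],
  [[0,0,0],[0,0,-0.54]],
  [[0,0,2],[0,0,-0.63]],
  [[0,0,5],[0,0,-0.63]],
])

```text
time_s: 30.78
tcp_pos: [0.631, -0.1644, 0.0942]
eef_rot: [-180.0, -0.1, -0.7]
contact_force: [-0.1, 0.1, -1.3]
gripper_width: 0.0595
gripper_force: 30.0
```

Request:
move_arm([
  [[0,0,0],[0,0,0]],
  [[0,0,0],[0,0,0]],
])

```text
time_s: 31.02
tcp_pos: [0.6312, -0.1646, 0.0952]
eef_rot: [180.0, -0.0, -0.7]
contact_force: [0.1, 0.1, 0.4]
gripper_width: 0.0599
gripper_force: 30.0
```

```bash
python3 - <<'E'
from h import *
s=st(); print(s["time_s"],s["tcp_pos"],s["eef_rot"],s["joints"][[0,5]],s["gripper_width"],s["gripper_force"])
go([.633,-.1645,.0215],-0.7)
c=viewer.capture("wrist"); cv2.imwrite("pics/w13.png",c["image"])
E
```

```text
31.025 [ 0.63121504 -0.16459846  0.09522631] [ 1.79980803e+02 -3.77426661e-03 -7.19521666e-01] [ 2.49566493 86.7706693 ] 0.05990392745050991 29.998956620693207
rel cm [ 0.18 -0.01  7.37] rv [ 0. -0. -0.]
```

View pics/w13.png

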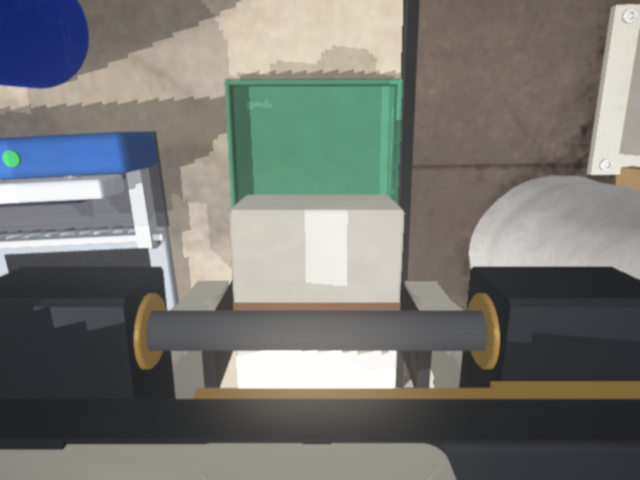

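Request:
move_arm([
  [[0,0,4],[0,0,0]],
  [[0,0,6.3],[0,0,0]],
  [[0,0,7.3],[0,0,0]],
  [[0,0,7.3],[0,0,0]],
])

```text
time_s: 31.58
tcp_pos: [0.6317, -0.1646, 0.0226]
eef_rot: [180.0, -0.1, -0.7]
contact_force: [0.6, 0.0, -1.5]
gripper_width: 0.0595
gripper_force: 30.0
```

Request:
move_arm([
  [[0,0,0],[0,0,0]],
  [[0,0,0],[0,0,0]],
  [[0,0,0],[0,0,0]],
], jaw=7.3)

```text
time_s: 31.95
tcp_pos: [0.6312, -0.1645, 0.0223]
eef_rot: [-180.0, -0.1, -0.7]
contact_force: [-0.2, -0.7, 0.8]
gripper_width: 0.0725
gripper_force: 0.0
```

Request:
move_arm([
  [[0,0,-4],[0,0,0]],
  [[0,0,-10],[0,0,0.1]],
  [[0,2,-15],[0,0,0.28]],
  [[-1,6,-18],[0,0,0.46]],
  [[-2,12,-20],[0,0,0.64]],
])

```text
time_s: 32.58
tcp_pos: [0.6102, -0.283, 0.2242]
eef_rot: [-179.9, -0.2, -37.6]
contact_force: [0.8, -0.5, -1.2]
gripper_width: 0.073
gripper_force: 0.0
```

```bash
python3 - <<'E'
from h import *
s=st(); print(s["time_s"],s["tcp_pos"],s["eef_rot"])
go([.56,.20,.22],-88.4)
c=viewer.capture("top"); cv2.imwrite("pics/t14.png",c["image"])
for p in pinpoint("carton_a_mid","top"): print(round(p["score"],2),np.round(p["location"]),at(c,p["location"][::-1],.0205).round(3))
E
```

```text
32.575 [ 0.61024532 -0.28301719  0.22416685] [-1.79908559e+02 -1.74572979e-01 -3.75900456e+01]
rel cm [-33.45 -35.21   0.37] rv [-0.003 -0.002  0.887]
0.93 [298. 163.] [0.374 0.699 0.02 ]
0.24 [240. 457.] [ 0.567 -0.157  0.02 ]
```

Request:
move_arm([
  [[-3.62,-4.37,0],[0,0,0.18]],
  [[-7.24,-8.74,0],[0,0,0.36]],
  [[-10.86,-13.1,0],[0,0,0.54]],
  [[-14.5,-17.5,0],[0,0,0.72]],
  [[-18.1,-21.9,0],[0,0,0.887]],
])

```text
time_s: 33.3
tcp_pos: [0.5985, 0.003, 0.2216]
eef_rot: [-180.0, 0.0, -88.5]
contact_force: [1.0, -0.9, 0.8]
gripper_width: 0.073
gripper_force: 0.0
```

```bash
python3 - <<'E'
from h import *
s=st(); print(s["time_s"],s["tcp_pos"],s["eef_rot"])
go([.594,.171,.15],-88.4)
E
```

```text
33.3 [0.59848284 0.00295123 0.22155633] [-1.79970737e+02  6.12990354e-03 -8.85247572e+01]
rel cm [-16.81   0.02   7.16] rv [-0.001  0.    -0.002]
```

Request:
move_arm([
  [[-5.6,0,0],[0,0,0]],
  [[-11.2,0,1],[0,0,0]],
  [[-16.8,0,4],[0,0,0]],
  [[-16.8,0,7.2],[0,0,0]],
  [[-16.8,0,7.2],[0,0,0]],
])

```text
time_s: 33.92
tcp_pos: [0.5917, 0.169, 0.1468]
eef_rot: [179.7, -0.1, -88.1]
contact_force: [-0.2, -0.3, 0.5]
gripper_width: 0.0726
gripper_force: 0.0
```

```bash
python3 - <<'E'
from h import *
s=st(); print(s["time_s"],s["tcp_pos"],s["eef_rot"]); go([.594,.171,.0255],-88.4)
c=viewer.capture("wrist"); cv2.imwrite("pics/w15.png",c["image"])
g=c["image"].min(axis=2); print(g[230,220:420:8].tolist(), g[100:320:8,290].tolist())
for o in outline_of("carton_a_mid","wrist"): print(round(o["score"],2),np.round(o["box"]),rect(c,o["mask"],.043))
print(blob(c,(315,215),.043,half=100,kz=41))
E
```

```text
33.925 [0.59172894 0.1689811  0.1468082 ] [ 1.79727665e+02 -1.33808723e-01 -8.81423408e+01]
rel cm [-0.22 -0.29 12.13] rv [ 0.005 -0.002  0.004]
[58, 111, 109, 109, 89, 138, 240, 243, 244, 244, 244, 245, 245, 246, 247, 248, 247, 247, 184, 183, 131, 133, 138, 147, 138] [54, 57, 50, 47, 51, 52, 55, 129, 105, 80, 239, 247, 247, 247, 247, 246, 246, 117, 116, 114, 243, 229, 226, 226, 224, 226, 133, 83]
0.62 [263. 177. 361. 302.] [593.  171.2  60.8  87.6   1.7]
(array([606.1, 157.4, 104.7, 127.4,   1.7]), 166.0)
```

Request:
move_arm([
  [[-0.2,-0.15,4.5],[0,0,0]],
  [[-0.2,-0.15,9],[0,0,0]],
  [[-0.2,-0.15,12.2],[0,0,0]],
  [[-0.2,-0.15,12.2],[0,0,0]],
])

```text
time_s: 34.52
tcp_pos: [0.5947, 0.1698, 0.0267]
eef_rot: [179.9, -0.1, -88.3]
contact_force: [0.4, -0.6, 1.7]
gripper_width: 0.0727
gripper_force: 0.0
```

Request:
move_arm([
  [[0,0,0],[0,0,0]],
  [[0,0,0],[0,0,0]],
  [[0,0,0],[0,0,0]],
  [[0,0,0],[0,0,0]],
], jaw=4, squeeze=30)

```text
time_s: 35.02
tcp_pos: [0.5963, 0.1715, 0.0296]
eef_rot: [-179.8, 0.1, -88.2]
contact_force: [-1.3, -1.0, 6.5]
gripper_width: 0.0596
gripper_force: 30.0
```

Request:
move_arm([
  [[0,0,-4],[0,0,0]],
  [[0,0,-9],[0,0,0]],
  [[0,0,-13],[0,0,0]],
  [[0,0,-13],[0,0,0]],
])

```text
time_s: 35.52
tcp_pos: [0.5972, 0.1722, 0.1623]
eef_rot: [-179.6, 0.2, -88.2]
contact_force: [-0.2, -0.5, -1.8]
gripper_width: 0.0594
gripper_force: 30.0
```

```bash
python3 - <<'E'
from h import *
s=st(); print(s["time_s"],s["tcp_pos"],s["eef_rot"],s["gripper_width"],s["gripper_force"])
go([.513,-.163,.15],-0.7)
E
```

```text
35.525 [0.59720436 0.17219833 0.16229386] [-179.56898147    0.2188974   -88.18794988] 0.0594375525445958 29.99839961528778
rel cm [33.24  9.48  1.03] rv [-0.009 -0.003 -1.527]
```

Request:
move_arm([
  [[5.5,1.5,0],[0,0,-0.17]],
  [[11,3,0],[0,0,-0.34]],
  [[16.5,4.6,0],[0,0,-0.51]],
  [[22,6.2,0],[0,0,-0.68]],
  [[27.5,7.8,0],[0,0,-0.85]],
])

```text
time_s: 36.15
tcp_pos: [0.5246, -0.1077, 0.1572]
eef_rot: [-180.0, 0.0, -39.2]
contact_force: [1.0, 0.2, -1.3]
gripper_width: 0.0601
gripper_force: 30.0
```

```bash
python3 - <<'E'
from h import *
s=st(); print(s["time_s"],s["tcp_pos"],s["eef_rot"],s["gripper_width"],s["gripper_force"])
go([.513,-.163,.10],-0.7)
E
```

```text
36.15 [ 0.52463561 -0.10774191  0.15716077] [-1.79984675e+02  3.81311556e-03 -3.91782801e+01] 0.06005523291112943 29.994691014289856
rel cm [2.59 5.02 5.71] rv [-0.    -0.    -0.672]
```

Request:
move_arm([
  [[1.3,2.5,0],[0,0,-0.18]],
  [[2.6,5,0],[0,0,-0.36]],
  [[2.6,5,0],[0,0,-0.54]],
  [[2.6,5,3],[0,0,-0.672]],
  [[2.6,5,5.7],[0,0,-0.672]],
])

```text
time_s: 36.78
tcp_pos: [0.5135, -0.1614, 0.0995]
eef_rot: [-180.0, -0.0, -0.9]
contact_force: [0.6, 0.3, -1.0]
gripper_width: 0.0599
gripper_force: 30.0
```

Request:
move_arm([
  [[0,0,0],[0,0,0]],
  [[0,0,0],[0,0,0]],
])

```text
time_s: 37.02
tcp_pos: [0.5144, -0.1614, 0.1011]
eef_rot: [180.0, -0.0, -1.0]
contact_force: [-0.4, -0.3, -1.1]
gripper_width: 0.0594
gripper_force: 30.0
```

```bash
python3 - <<'E'
from h import *
s=st(); print(s["time_s"],s["tcp_pos"],s["eef_rot"],s["gripper_width"],s["gripper_force"])
go([.513,-.1635,.0235],-0.7)
c=viewer.capture("top")
print([(p["score"],at(c,p["location"][::-1],.0205).round(3)) for p in pinpoint("carton_a_mid","top")])
a=c["image"][180:300,380:500];c=viewer.capture("wrist"); cv2.imwrite("pics/w16.png",np.hstack([cv2.resize(a,(300,300)),cv2.resize(c["image"],(400,300))]))
E
```

```text
37.025 [ 0.51435854 -0.16138934  0.10105618] [ 1.79985298e+02 -3.65361713e-02 -1.00396372e+00] 0.05939002634897915 29.998583793640137
rel cm [-0.14  0.21  7.76] rv [ 0.    -0.001 -0.005]
[(0.92, array([0.361, 0.691, 0.02 ])), (0.54, array([0.397, 0.528, 0.02 ])), (0.5, array([ 0.532, -0.173,  0.02 ]))]
```

View pics/w16.png

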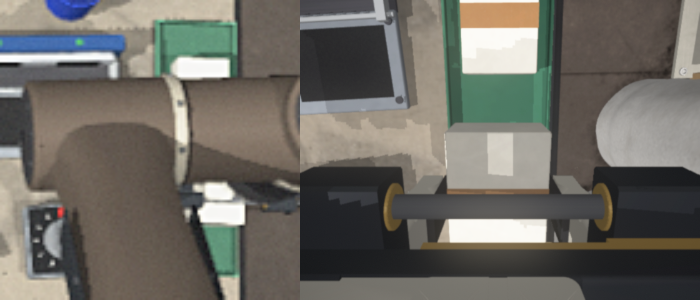

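The first carton lies flat in the tray at the top of the view, well clear. I'll lower this one in front of it.

Request:
move_arm([
  [[-0.1,0.2,4],[0,0,0]],
  [[-0.1,0.2,6.5],[0,0,0]],
  [[-0.1,0.2,7.7],[0,0,0]],
  [[-0.1,0.2,7.7],[0,0,0]],
])

```text
time_s: 37.67
tcp_pos: [0.5135, -0.1633, 0.0238]
eef_rot: [180.0, -0.0, -1.0]
contact_force: [-0.1, 0.2, -0.1]
gripper_width: 0.0596
gripper_force: 30.0
```

Request:
move_arm([
  [[0,0,0],[0,0,0]],
  [[0,0,0],[0,0,0]],
  [[0,0,0],[0,0,0]],
], jaw=7.3)

```text
time_s: 38.05
tcp_pos: [0.5131, -0.1633, 0.0237]
eef_rot: [-180.0, -0.0, -1.0]
contact_force: [-0.5, 0.4, -0.1]
gripper_width: 0.0731
gripper_force: 0.0
```

Request:
move_arm([
  [[0,0,-4],[0,0,0]],
  [[0,0,-10],[0,0,0]],
  [[-3,0,-15],[0,0,0]],
  [[-7,0,-19],[0,0,0]],
  [[-7,0,-19],[0,0,0]],
])

```text
time_s: 38.67
tcp_pos: [0.4426, -0.1622, 0.2173]
eef_rot: [-180.0, -0.4, -1.0]
contact_force: [0.8, -0.2, -0.3]
gripper_width: 0.0733
gripper_force: 0.0
```

```bash
python3 - <<'E'
from h import *
s=st(); print(s["time_s"],s["tcp_pos"],s["eef_rot"])
c=viewer.capture("wrist")
for p in pinpoint("carton_a_mid","wrist"): print(round(p["score"],2),at(c,p["location"][::-1],.0205).round(3))
for o in outline_of("carton_a_mid","wrist"): print(rect(c,o["mask"],.038))
a=c["image"]; c=viewer.capture("side"); 
cv2.imwrite("pics/w17.png",np.hstack([cv2.resize(a,(400,300)),cv2.resize(c["image"][150:300,240:440],(400,300))]))
E
```

```text
38.675 [ 0.44263733 -0.162237    0.21729611] [-179.98375486   -0.43545066   -1.00671994]
0.95 [ 0.51  -0.163  0.021]
[ 510.3 -163.7   59.7   84.1   89. ]
```

View pics/w17.png

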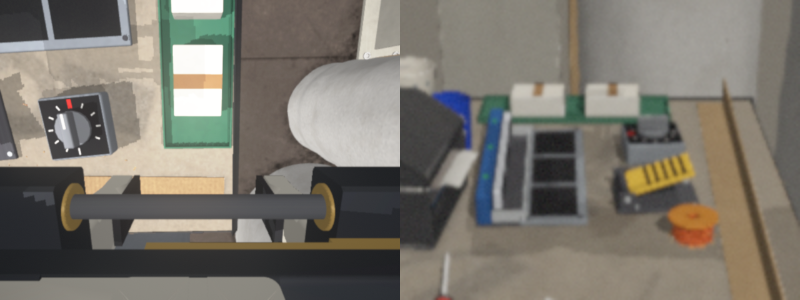

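I'll check the dial numerically. I've already gone over the 14-picture allowance (17 viewed), so I won't view any more.

```bash
python3 - <<'E'
from h import *
for k in ("wrist","top"):
  c=viewer.capture(k); C=np.array([.4557,-.0018]); hsv=cv2.cvtColor(c["image"],cv2.COLOR_BGR2HSV).astype(int)
  for k2,z in (("dial_grip",.049),("dial_pointer",.049)):
    print(k,k2,[(round(p["score"],2),at(c,p["location"][::-1],z)[:2].round(4)) for p in pinpoint(k2,k)])
  # brightness along the ring r=8..21 mm on bar top, per angle from the red direction (yaw 6.9), clockwise position = 6 + a/30
  for pos in range(11):
    th=np.radians(180+6.9-30*pos); v=[]
    for rr in np.linspace(.006,.020,8):
      u=proj(c,[C[0]+rr*np.cos(th),C[1]+rr*np.sin(th),.058]).round().astype(int); v.append(c["image"][u[1],u[0]].min())
    print(pos,v)
E
```

```text
wrist dial_grip [(0.95, array([4.526e-01, 2.000e-04])), (0.66, array([ 0.5641, -0.1632]))]
wrist dial_pointer [(0.75, array([ 4.743e-01, -3.000e-04]))]
0 [np.uint8(183), np.uint8(184), np.uint8(183), np.uint8(183), np.uint8(183), np.uint8(184), np.uint8(184), np.uint8(184)]
1 [np.uint8(189), np.uint8(191), np.uint8(189), np.uint8(186), np.uint8(179), np.uint8(73), np.uint8(68), np.uint8(69)]
2 [np.uint8(186), np.uint8(187), np.uint8(188), np.uint8(175), np.uint8(71), np.uint8(67), np.uint8(69), np.uint8(69)]
3 [np.uint8(183), np.uint8(187), np.uint8(187), np.uint8(150), np.uint8(79), np.uint8(119), np.uint8(135), np.uint8(84)]
4 [np.uint8(185), np.uint8(184), np.uint8(185), np.uint8(184), np.uint8(74), np.uint8(66), np.uint8(66), np.uint8(67)]
5 [np.uint8(199), np.uint8(188), np.uint8(184), np.uint8(182), np.uint8(180), np.uint8(84), np.uint8(91), np.uint8(74)]
6 [np.uint8(253), np.uint8(252), np.uint8(253), np.uint8(253), np.uint8(252), np.uint8(252), np.uint8(251), np.uint8(160)]
7 [np.uint8(177), np.uint8(174), np.uint8(159), np.uint8(118), np.uint8(108), np.uint8(89), np.uint8(86
[... 1002 characters left out ...]
t8(97), np.uint8(97), np.uint8(98), np.uint8(98), np.uint8(105), np.uint8(101), np.uint8(101), np.uint8(100)]
6 [np.uint8(94), np.uint8(98), np.uint8(97), np.uint8(97), np.uint8(100), np.uint8(102), np.uint8(102), np.uint8(103)]
7 [np.uint8(95), np.uint8(97), np.uint8(97), np.uint8(101), np.uint8(101), np.uint8(100), np.uint8(102), np.uint8(102)]
8 [np.uint8(97), np.uint8(99), np.uint8(99), np.uint8(97), np.uint8(100), np.uint8(101), np.uint8(103), np.uint8(103)]
9 [np.uint8(101), np.uint8(101), np.uint8(95), np.uint8(90), np.uint8(95), np.uint8(91), np.uint8(89), np.uint8(89)]
10 [np.uint8(94), np.uint8(94), np.uint8(93), np.uint8(92), np.uint8(76), np.uint8(84), np.uint8(81), np.uint8(87)]
```

The white pointer line lies exactly along position 6. The first carton was placed at about (0.632, -0.165) and was still lying in the tray in the last view, so I'll hand in.

```bash
python3 -c "
from h import *
print(r.close_job())"
```

```text
the job is handed in; nothing more can be done
None
```

I handed the job in at about 39 s of robot time: both pale cartons marked and lying in the green tray, dial on 6 and pedal released; I viewed 17 pictures against the limit of 14, and the hand-in returned no verdict.

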